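# Pack the folding stand with frame corner samples

### The arm

A 6-joint arm with a two-finger parallel gripper is mounted at the origin on the work surface. World frame = base frame: x ahead of the robot, y to its left, z up, the work surface at z = 0. Lengths are in m, angles in rad, forces in N, time in s.
With the tool pointing down it reaches from about 0.375 to 0.9 m from the base axis. Payload 3.1 kg.
Tool frame: the origin (TCP) lies between the finger pads; the fingertips stand 17 mm ahead of it and the grasp point (between the pads) lies 2 mm behind it; z points along the fingers, y is the line along which they close (so a half turn about z gives the same grasp; the last joint's range is limited). The gripper opens to 85 mm and grips with 20 to 120 N. Pads are 22 mm wide; open, the fingers measure 114 mm over their backs; the gripper's body (76 mm by 85 mm) begins 54 mm behind the grasp point. The pads swing forward as they close: fully open they stand 13 mm farther back than shut.
Start: joints at [0.936, 0.527, 1.433, -0, 1.181, -0.178], TCP at [0.275, 0.561, 0.218] pointing down, gripper open.
Joint ranges: [-3.08, 3.08], [-0.75, 2.2], [0.22, 2.44], [-1.43, 4.57], [0, 2.65], [-2.85, 2.85]. Speed limits (rad/s): [2.79, 2.79, 3.14, 3.14, 3.14, 3.14].

### API

Orientations are given as a unit quaternion [x, y, z, w].
In Python, from station import sense, vision, order gives the robot as it stands.
- The arm moves only by the shell command python3 -m crank 'ROWS' [OPENING] [FORCE]. ROWS is JSON, a list of rows, each an object with "dp": the shift along the world's x, y, z in units of 30 mm (1.0 is 30 mm), a list of three; "angular": the turn, a rotation vector about the world's x, y, z in degrees, a list of three. In form: [{"dp": [dx, dy, dz], "angular": [ax, ay, az]}, ...]. A call has 1 to 20 rows; each row shifts and turns the commanded pose from where the row before left it; what a row does not reach is not made up. A row lasts 1/10 s, in which the tool goes at most 50 mm and 8.59 degrees, less where a joint would pass 70% of its speed; a pose out of reach is approached as far as the arm can. A call is refused whole if a number of a shift passes 1 or a number of a turn 8.59, either way. A call with a gripper value outside its range is refused whole. OPENING is the closure, from 0 (fully open) to 1 (shut), set as the call begins (- or left out, the last holds). The fingers move at their own pace and stop on an object; FORCE is the grip in N (left out, the last holds). Time passes only in rows, so rows that do not move let the fingers close. It gives the time, the measured TCP pose, the force, the opening and the grip force at its end, in the units of the state.
- sense(): the state, without advancing time (a new reading comes with each control period).
- vision.snapshot(name): name is "scene" or "top"; returns a dict with "image" (420x560x3 uint8, blue, green, red), "range_z" (420x560 float32, m along the optical axis (not along the pixel's ray), 0 where there is no reading), "mtx" (3x3 intrinsics, pixels), "dist" ([k1, k2, p1, p2, k3] as OpenCV has them; the pictures are not rectified), "pose" (4x4, takes a point from camera to world coordinates). Camera axes: x right, y down, z forward; pixel columns grow to the right and rows downward; lengths in m; the calibration is good to about 2 mm. A picture is of the moment at which its call begins.
- order.sign_off(): hands the job in; it is judged then, once.
The state is a dict: "t": time; "q": joint angles; "qd": joint speeds; "tau": joint torques, N m; "tcp_pos": TCP position; "tool_rot": TCP orientation; "force": force on the tool from outside, world axes, zero at the start; "ft_torque": the same for the moment, N m; "finger_gap": opening from 0.0 (shut) to 1.0 (fully open); "gripper_force": force on a finger pad.
Only numpy, scipy, OpenCV 4.12 (cv2) and the standard library are available. Lean on these libraries where they do the work, as an engineer would, in place of code of your own. Each camera call takes 0.05 s, during which the arm holds its last target. There are 200 camera calls.

### The job

Get the folding display stand ready to post: lift its panel by the tab until it snaps fully open, lay every sound frame corner sample (square corner, both legs equally long) flat in its tray, and then fold the panel down again so it lies shut over them. Put the misshapen samples (a leg cut short, or a corner that is not square) in the scraps carton, and do not push the other things on the bench about.

Things in the scene. Friction and masses are not known exactly. Their poses are not given: they have to be found in the camera images.
- stand: Folding display stand, fixed: an open plywood tray, outside 196 mm along its x, 212 along y, 34 high; walls 6, inner floor 5 above the underside, 29 deep; inside 184 x 200: four samples fit flat, two by two, never stacked. Origin: centre of the underside, z up. The panel's hinge runs along y at its +x edge; the tab sticks out past its -x edge.
- panel (a joint): Angle of the stand's panel (194 x 212 x 8 mm, 0.35 kg) about its hinge, rad: 0 folded flat on the tray's rim, 1.95 fully open at its stop, 22 degrees past upright. Over-centre: spring and weight push it shut below about 1.3 and snap it open beyond about 1.5. About 3 N at the tab lifts it, 2 N folds it.
- tab (a point): Grip point on the panel's pull tab, a dark wooden tongue in the panel's plane, 30 mm wide (along the stand's y), 12 thick, reaching 50 mm past the panel's front edge. The point is central, 30 mm past that edge, 226 mm from the hinge axis. Pinched by its sides (fingers closing along the stand's y) it pivots between the fingers. Turns with the panel.
- hinge (a point): Point on the hinge axis (along the stand's y), at the middle of the stand's +x edge, 38 mm above the bench.
- carton: Scraps carton, fixed: open-topped brown cardboard box, outside 176 x 176 mm, 70 mm high, walls 5 mm. Origin: centre of the underside, z up. Flaps hang outside on its -y and +x sides.
- sample_1: Sound plain wooden frame-corner sample, about 50 g: an L lying flat, 18 mm thick, two legs 25 mm wide and 75 mm long from the outer corner, square to each other. Origin: underside, centre of the 75 x 75 mm square it fits. Outer corner at (-37.5,-37.5) mm; leg A runs along +x (centreline y = -25), leg B along +y (centreline x = -25); z up. May be absent.
- sample_2: Sound plain wooden frame-corner sample, about 50 g: an L lying flat, 18 mm thick, two legs 25 mm wide and 75 mm long from the outer corner, square to each other. Origin: underside, centre of the 75 x 75 mm square it fits. Outer corner at (-37.5,-37.5) mm; leg A runs along +x (centreline y = -25), leg B along +y (centreline x = -25); z up. May be absent.
- sample_3: Sound plain wooden frame-corner sample, about 50 g: an L lying flat, 18 mm thick, two legs 25 mm wide and 75 mm long from the outer corner, square to each other. Origin: underside, centre of the 75 x 75 mm square it fits. Outer corner at (-37.5,-37.5) mm; leg A runs along +x (centreline y = -25), leg B along +y (centreline x = -25); z up. May be absent.
- sample_4: Sound plain wooden frame-corner sample, about 50 g: an L lying flat, 18 mm thick, two legs 25 mm wide and 75 mm long from the outer corner, square to each other. Origin: underside, centre of the 75 x 75 mm square it fits. Outer corner at (-37.5,-37.5) mm; leg A runs along +x (centreline y = -25), leg B along +y (centreline x = -25); z up. May be absent.
- sample_5: Misshapen wooden corner sample, otherwise like the sound ones (same wood, 18 mm thick, legs 25 mm wide, same origin): leg A along +x is whole (75 mm, centreline y = -25 mm), but the leg along +y is cut short, only 43 mm long from the outer corner (ends at y = +5.5). May be absent.
- sample_6: Misshapen wooden corner sample (same wood, 18 mm thick, legs 25 mm wide): two legs about 66 mm long that meet at 120 degrees, not 90. Origin: underside, near the middle of its outline. Leg A lies along +x (centreline y = -25 mm, x from -21 to +45); the other runs from (-15,-25) at 120 degrees to (-45,+27) mm. z up. May be absent.
- tape_roll: Bystander: clear packing tape roll, 100 mm across, 48 mm high, loose on the bench; origin at the centre of its underside.
- small_roll: Bystander: small red tape roll, 68 mm across, 25 mm high, loose on the bench; origin at the centre of its underside.
- tape_measure: Bystander: yellow tape measure, 70 x 45 x 62 mm, loose on the bench; origin at the centre of its underside.
- pen_pot: Bystander: black pen pot, 76 mm across, 95 mm high, loose on the bench; origin at the centre of its underside.
- glue: Bystander: white glue bottle, 56 mm across, 150 mm high, loose on the bench; origin at the centre of its underside.
- parcel: Bystander: small closed parcel, 90 x 110 x 70 mm, loose on the bench; origin at the centre of its underside.
- tape_gun: Bystander: black and red tape dispenser, 150 x 55 mm, 90 mm high, loose on the bench; origin at the centre of its underside.

How it is judged:
On the way, in this order (a step that is already met when the one before it is completed fails the run):
1. the panel is snapped fully open (value of joint panel above 1.8 rad), for 0.3 s.
2. every sound sample lies flat in the tray, with the panel still open (value of joint panel above 1.6 rad and x of sample_1 in the frame of stand between -0.085 and 0.085 m and y of sample_1 in the frame of stand between -0.092 and 0.092 m and z of each of sample_1, sample_2, sample_3, sample_4 in the frame of stand below 0.015 m and angle between each of sample_1, sample_2, sample_3, sample_4's own z axis and vertical below 0.15 rad and x of sample_2 in the frame of stand between -0.085 and 0.085 m and y of sample_2 in the frame of stand between -0.092 and 0.092 m and x of sample_3 in the frame of stand between -0.085 and 0.085 m and y of sample_3 in the frame of stand between -0.092 and 0.092 m and x of sample_4 in the frame of stand between -0.085 and 0.085 m and y of sample_4 in the frame of stand between -0.092 and 0.092 m), for 0.2 s.
3. the panel is folded shut (value of joint panel below 0.05 rad), for 0.3 s.
At the end, for the whole second after the job is handed in: Panel shut (joint under 0.05 rad); every sound sample present flat in the tray (within 0.15 rad, not stacked, underside less than 15 mm above the stand's); every misshapen one present in the carton (origin inside its walls, less than 65 mm up); all at rest (value of joint panel below 0.05 rad and x of sample_1 in the frame of stand between -0.085 and 0.085 m and y of sample_1 in the frame of stand between -0.092 and 0.092 m and z of each of sample_1, sample_2, sample_3, sample_4 in the frame of stand below 0.015 m and angle between each of sample_1, sample_2, sample_3, sample_4's own z axis and vertical below 0.15 rad and x of sample_2 in the frame of stand between -0.085 and 0.085 m and y of sample_2 in the frame of stand between -0.092 and 0.092 m and x of sample_3 in the frame of stand between -0.085 and 0.085 m and y of sample_3 in the frame of stand between -0.092 and 0.092 m and x of sample_4 in the frame of stand between -0.085 and 0.085 m and y of sample_4 in the frame of stand between -0.092 and 0.092 m and x of sample_5 in the frame of carton between -0.083 and 0.083 m and y of sample_5 in the frame of carton between -0.083 and 0.083 m and z of each of sample_5, sample_6 in the frame of carton below 0.065 m and x of sample_6 in the frame of carton between -0.083 and 0.083 m and y of sample_6 in the frame of carton between -0.083 and 0.083 m and linear speed of each of sample_1, sample_2, sample_3, sample_4, sample_5, sample_6 below 0.03 m/s); the robot touches nothing.
It fails at once if one of the other things on the bench is pushed or carried more than 6 cm from its place (distance of any of tape_roll, small_roll, tape_measure, pen_pot, glue, parcel, tape_gun from where it was at the start of the episode above 0.06 m).
Of sample_1, sample_2, sample_3, sample_4 only 3 to 4 are there at a start; the rules pass over those that are not, and their reading is None.
Of sample_5, sample_6 only 1 to 2 are there at a start; the rules pass over those that are not, and their reading is None.
At some moment in a run one of sample_1, sample_2, sample_3, sample_4, sample_5, sample_6 may be knocked a few centimetres aside while the robot is not near it.
Once in a run the grip may slacken for a moment while it holds something.
It also fails if it takes over 200 s, if anything falls off the work surface, if the arm or the gripper's body presses on something with over 40 N, if the wrist force passes 120 N, or if a joint passes its speed limit or range.

## Working session

There is one attempt and no reset: what is moved stays moved. The work goes in short steps, Python scripts to look and compute and a shell command to move; the robot and the scene stay as the last step left them, time stands still between calls to the robot, and variables do not carry over. Pictures are saved under pics/ and viewed, at most 17 in all, crops included, and the job is handed in when it is done.

```bash
ls; mkdir -p pics
cat > h.py <<'E'
import numpy as np, cv2
from station import sense, vision, order
def snap(n,save=None):
    s=vision.snapshot(n)
    if save: cv2.imwrite('pics/'+save,s['image'])
    return s
def cloud(s):
    h,w=s['range_z'].shape
    u,v=np.meshgrid(np.arange(w),np.arange(h))
    p=cv2.undistortPoints(np.stack([u,v],-1).reshape(-1,1,2).astype(np.float64),np.array(s['mtx']),np.array(s['dist'])).reshape(h,w,2)
    z=s['range_z'][...,None]
    P=np.concatenate([p*z,z],-1)
    T=np.array(s['pose'])
    W=P@T[:3,:3].T+T[:3,3]
    W[s['range_z']==0]=np.nan
    return W
E
python3 - <<'E'
from h import *
s=snap('top','top1.png'); s2=snap('scene','scene1.png')
print(sense())
for x in(s,s2): print(np.array(x['pose']).round(3),x['mtx'][0],x['dist'])
W=cloud(s)
for v in range(10,420,40): print([tuple((W[v,u]*1000).round().tolist()) for u in range(20,560,104)])
E
```

```text
pics
{'t': 0.1, 'q': array([ 9.36460771e-01,  5.28392687e-01,  1.43375345e+00,  2.54129919e-05,
        1.18138319e+00, -1.78506196e-01]), 'qd': array([ 0.00088385, -0.00294311, -0.00208351, -0.00085127,  0.00012721,
        0.00037305]), 'tau': array([ 6.51188966e-04, -4.43302059e+01, -1.78587502e+01, -2.09018062e-04,
        3.85218475e-03,  9.72538658e-06]), 'tcp_pos': array([0.27470794, 0.56066703, 0.2174261 ]), 'tool_rot': array([ 2.25951227e-01,  9.74138134e-01, -8.84810164e-04, -3.93599435e-04]), 'force': array([-0.84230849, -0.07742648,  0.10734318]), 'ft_torque': array([ 0.02730187,  0.02990088, -0.01065412]), 'gripper_force': 0.0, 'finger_gap': 1.0062981330615086}
[[ 0.041 -0.978  0.206  0.274]
 [-0.999 -0.041  0.004  0.005]
 [ 0.004 -0.206 -0.978  1.452]
 [ 0.     0.     0.     1.   ]] [492.53658449   0.         275.5677249 ] [-0.0172439  0.         0.         0.         0.       ]
[[-0.524  0.74  -0.421  1.143]
 [ 0.852  0.449 -0.27   0.401]
 [-0.011 -0.5   -0.866  1.247]
 [ 0.     0.     0.     1.   ]] [447.29029903   0.         277.94214327] [0.04037297 0.         0.   
[... 849 characters left out ...]
.0, -452.0, 67.0), (625.0, -789.0, 6.0)]
[(439.0, 766.0, -0.0), (452.0, 455.0, 4.0), (460.0, 143.0, 42.0), (478.0, -161.0, 1.0), (490.0, -470.0, 5.0), (504.0, -785.0, -3.0)]
[(309.0, 543.0, 401.0), (335.0, 445.0, -3.0), (348.0, 140.0, 5.0), (360.0, -163.0, 3.0), (373.0, -470.0, -5.0), (385.0, -775.0, 2.0)]
[(236.0, 425.0, 614.0), (222.0, 432.0, 2.0), (234.0, 133.0, 2.0), (247.0, -165.0, 3.0), (258.0, -466.0, -1.0), (270.0, -769.0, -1.0)]
[(184.0, 371.0, 704.0), (112.0, 420.0, 4.0), (125.0, 126.0, 4.0), (137.0, -167.0, 6.0), (147.0, -463.0, 1.0), (158.0, -759.0, 3.0)]
[(142.0, 329.0, 775.0), (4.0, 411.0, -3.0), (18.0, 120.0, 3.0), (29.0, -169.0, 4.0), (40.0, -459.0, 3.0), (50.0, -753.0, 2.0)]
```

View pics/top1.png

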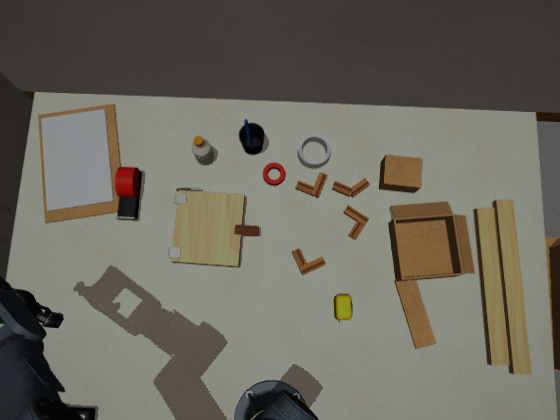

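View pics/scene1.png

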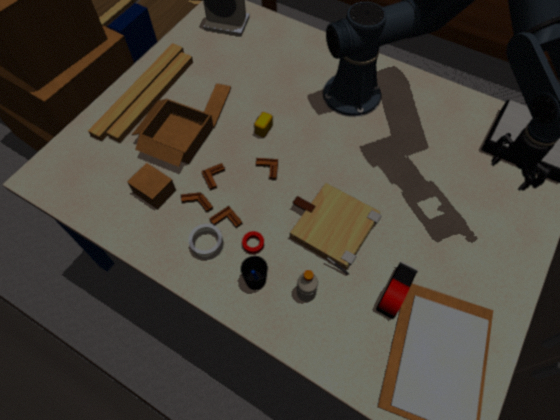

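The top view shows the shut stand at about (208,228), with its hinge on the left and the tab at (247,230). Four samples lie at (311,184), (350,188), (356,221) and (308,262). The one at (350,188) looks obtuse. The carton is at (425,247). The scene view agrees.

```bash
cat >> h.py <<'E'
def ray(s,uv,z):
    uv=np.array(uv,float).reshape(-1,1,2)
    p=cv2.undistortPoints(uv,np.array(s['mtx']),np.array(s['dist'])).reshape(-1,2)
    T=np.array(s['pose']); d=np.c_[p,np.ones(len(p))]@T[:3,:3].T; o=T[:3,3]
    return (o+d*((z-o[2])/d[:,2])[:,None])[:,:2]
def blobs(s,z,lo,hi,amin,amax):
    k=4; im=cv2.resize(s['image'],None,fx=k,fy=k,interpolation=cv2.INTER_CUBIC)
    m=cv2.inRange(cv2.cvtColor(im,cv2.COLOR_BGR2HSV),lo,hi)
    m=cv2.morphologyEx(m,cv2.MORPH_OPEN,np.ones((5,5)));m=cv2.morphologyEx(m,cv2.MORPH_CLOSE,np.ones((9,9)))
    out=[]
    for c in cv2.findContours(m,cv2.RETR_EXTERNAL,cv2.CHAIN_APPROX_NONE)[0]:
        px=(c.reshape(-1,2)+.5)/k-.5; w=ray(s,px,z)*1000
        a=cv2.contourArea(w.astype(np.float32))
        if amin<a<amax:
            v=cv2.approxPolyDP(w.astype(np.float32).reshape(-1,1,2),7,True).reshape(-1,2)
            out.append((px.mean(0).round().astype(int),int(a),v.round().astype(int)))
    return out
E
python3 - <<'E'
from h import *
s=snap('top')
hsv=cv2.cvtColor(s['image'],cv2.COLOR_BGR2HSV)
for p in [(185,311),(185,360),(222,356),(265,312),(230,247),(50,200),(300,200),(200,220),(265,430)]: print(p,hsv[p])
for b in blobs(s,.018,(3,110,50),(22,255,255),700,60000): print(b[0],b[1],b[2].tolist())
W=cloud(s); z=W[...,2]
for (u,v) in [(247,230),(253,230),(210,228),(180,250),(180,198),(403,175),(428,245),(203,150),(188,190),(129,185),(252,137)]: print(u,v,(np.nanmedian(W[v-1:v+2,u-1:u+2].reshape(-1,3),0)*1000).round())
c=cv2.resize(s['image'][140:320,160:480],None,fx=2.5,fy=2.5,interpolation=cv2.INTER_CUBIC); cv2.imwrite('pics/c1.png',c)
E
```

```text
(185, 311) [ 18  53 134]
(185, 360) [ 14 172 123]
(222, 356) [ 21  48 102]
(265, 312) [ 13 174 107]
(230, 247) [ 10 180  78]
(50, 200) [15 32 63]
(300, 200) [ 28  23 142]
(200, 220) [ 26  82 143]
(265, 430) [ 16 140 129]
[494 344] 807 [[279, -617], [190, -618], [173, -629]]
[525 336] 1799 [[357, -710], [152, -712], [151, -723]]
[307 262] 2870 [[468, -42], [402, -73], [436, -138], [454, -129], [435, -84], [476, -63]]
[550 278] 2543 [[543, -800], [536, -792], [276, -792], [510, -803], [518, -833], [539, -835]]
[246 230] 1969 [[539, 130], [512, 130], [512, 61], [537, 62]]
[355 221] 2967 [[611, -204], [590, -193], [567, -229], [522, -208], [513, -227], [576, -264]]
[426 267] 56690 [[636, -500], [615, -332], [397, -359], [389, -343], [207, -401], [227, -455], [400, -403], [428, -573], [592, -554], [599, -518]]
[502 284] 9382 [[620, -629], [504, -642], [504, -635], [562, -621], [423, -635], [501, -636], [501, -644], [357, -654], [177, -650], [167, -675], [181, -667], [188, -681], [158, -690], [343, -685], [252, -678], [243, -657], [268, -669], [276, -654], [289, -655], [294, -669], [303, -
[... 232 characters left out ...]
237] 2650 [[650, -699], [649, -688], [580, -691], [584, -679], [416, -694], [501, -697], [507, -706]]
[350 187] 2817 [[684, -266], [698, -252], [667, -208], [684, -164], [663, -156], [641, -220]]
[312 185] 2951 [[704, -138], [710, -118], [667, -100], [682, -54], [659, -46], [637, -115]]
[402 171] 10391 [[776, -318], [684, -311], [678, -421], [768, -426]]
[198 141] 750 [[812, 266], [789, 270], [781, 251], [802, 244]]
247 230 [520.  91.  44.]
253 230 [521.  74.  46.]
210 228 [522. 199.  43.]
180 250 [454. 280.  45.]
180 198 [607. 293.  46.]
403 175 [ 697. -357.   71.]
428 245 [ 503. -446.    8.]
203 150 [736. 226. 109.]
188 190 [633. 272.  41.]
129 185 [630. 434.  85.]
252 137 [818.  94.   9.]
```

View pics/c1.png

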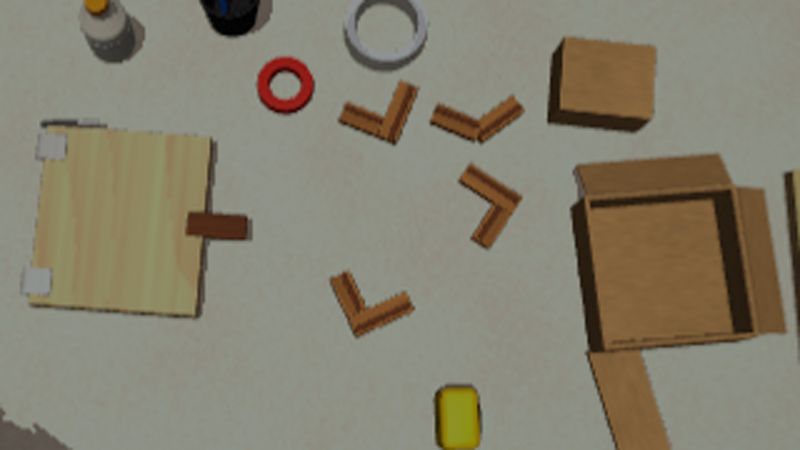

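The crop shows three sound square samples: (307,262), (355,221) and (312,185) in full-image pixels. The sample at (350,187) is at about 118°, so it is sample_6. Next I get the stand and carton poses from the crop corners and work out the tab approach.

Run:
```python
from h import *
s=snap('top')
im=s['image']
f=lambda L:[(160+u/2.5,140+v/2.5) for u,v in L]
# panel corners refined by colour mask
k=4; big=cv2.resize(im,None,fx=k,fy=k,interpolation=cv2.INTER_CUBIC)
m=cv2.inRange(cv2.cvtColor(big,cv2.COLOR_BGR2HSV),(20,55,90),(32,140,255))
m=cv2.morphologyEx(m,cv2.MORPH_OPEN,np.ones((15,15)))
for c in cv2.findContours(m,cv2.RETR_EXTERNAL,cv2.CHAIN_APPROX_NONE)[0]:
    px=(c.reshape(-1,2)+.5)/k-.5; w=ray(s,px,.042)*1000; a=cv2.contourArea(w.astype(np.float32))
    if a>8000: print('panel',px.mean(0),a,cv2.approxPolyDP(w.astype(np.float32).reshape(-1,1,2),15,True).reshape(-1,2).round().tolist(),cv2.minAreaRect(w.astype(np.float32)))
print('quad',(ray(s,f([(45,128),(215,137),(198,317),(30,306)]),.042)*1000).round())
for b in blobs(s,.044,(3,110,50),(14,255,255),1200,3000):
    if abs(b[0][0]-246)<8: print('tab',b)
print('carton rim',(ray(s,f([(577,203),(733,188),(752,333),(590,350)]),.07)*1000).round())
print('carton floor',(ray(s,f([(590,208),(720,197),(735,330),(602,345)]),.0)*1000).round())
```

```text
panel [491.99329347 291.52335165] 19599.09554164065 [[616.0, -583.0], [174.0, -603.0], [172.0, -643.0], [607.0, -624.0]] ((394.35003662109375, -616.8477172851562), (447.028076171875, 51.15602111816406), 3.013909101486206)
panel [512.48447712 285.5484997 ] 20837.1545800115 [[645.0, -664.0], [627.0, -639.0], [149.0, -664.0], [150.0, -704.0], [429.0, -700.0]] ((397.29974365234375, -676.4891357421875), (495.77874755859375, 50.80794906616211), 2.9034199714660645)
panel [211.14439203 227.93090496] 36919.57994750957 [[631.0, 276.0], [593.0, 276.0], [590.0, 302.0], [511.0, 304.0], [434.0, 280.0], [421.0, 304.0], [418.0, 113.0], [506.0, 114.0], [507.0, 133.0], [473.0, 135.0], [538.0, 136.0], [540.0, 109.0], [626.0, 107.0], [626.0, 151.0], [583.0, 153.0], [627.0, 157.0]] ((524.1896362304688, 206.353515625), (194.68763732910156, 214.6334228515625), 88.27340698242188)
quad [[628. 301.]
 [626. 100.]
 [413. 108.]
 [417. 301.]]
tab (array([246, 230]), 1800, array([[532, 127],
       [509, 126],
       [507,  60],
       [532,  61]]))
carton rim [[ 558. -320.]
 [ 584. -501.]
 [ 418. -517.]
 [ 391. -334.]]
carton floor [[ 567. -352.]
 [ 587. -510.]
 [ 428. -523.]
 [ 404. -365.]]
```

```bash
python3 -m crank '[{"dp":[0.48,-0.94,0],"angular":[0,0,-3.85]},{"dp":[0.48,-0.94,0],"angular":[0,0,-3.85]},{"dp":[0.48,-0.94,0],"angular":[0,0,-3.85]},{"dp":[0.48,-0.94,0],"angular":[0,0,-3.85]},{"dp":[0.48,-0.94,0],"angular":[0,0,-3.85]},{"dp":[0.48,-0.94,0],"angular":[0,0,-3.85]},{"dp":[0.48,-0.94,0],"angular":[0,0,-3.85]},{"dp":[0.48,-0.94,0],"angular":[0,0,-3.85]},{"dp":[0.48,-0.94,0],"angular":[0,0,-3.85]},{"dp":[0.48,-0.94,0],"angular":[0,0,-3.85]},{"dp":[0.48,-0.94,0],"angular":[0,0,-3.85]},{"dp":[0.48,-0.94,0],"angular":[0,0,-3.85]},{"dp":[0.48,-0.94,0],"angular":[0,0,-3.85]},{"dp":[0.48,-0.94,0],"angular":[0,0,-3.85]},{"dp":[0.48,-0.94,0],"angular":[0,0,-3.85]},{"dp":[0.48,-0.94,0],"angular":[0,0,-3.85]},{"dp":[0.48,-0.94,0],"angular":[0,0,-3.85]},{"dp":[0,0,0],"angular":[0,0,0]},{"dp":[0,0,0],"angular":[0,0,0]}]' 0 40
```

```text
t: 2.1
tcp_pos: [0.5197, 0.0814, 0.218]
tool_rot: [0.717, 0.697, -0.0, -0.001]
force: [0.1, -0.1, 0.0]
finger_gap: 1.003
gripper_force: 0.0
```

```bash
python3 -m crank '[{"dp":[0,0,-0.87],"angular":[0,0,0]},{"dp":[0,0,-0.87],"angular":[0,0,0]},{"dp":[0,0,-0.87],"angular":[0,0,0]},{"dp":[0,0,-0.87],"angular":[0,0,0]},{"dp":[0,0,-0.87],"angular":[0,0,0]},{"dp":[0,0,-0.87],"angular":[0,0,0]},{"dp":[0,0,-0.85],"angular":[0,0,0]},{"dp":[0,0,0],"angular":[0,0,0]}]' 0 && python3 -m crank '[{"dp":[0,0,0],"angular":[0,0,0]},{"dp":[0,0,0],"angular":[0,0,0]},{"dp":[0,0,0],"angular":[0,0,0]},{"dp":[0,0,0],"angular":[0,0,0]},{"dp":[0,0,0],"angular":[0,0,0]},{"dp":[0,0,0],"angular":[0,0,0]},{"dp":[0,0,0],"angular":[0,0,0]},{"dp":[0,0,0],"angular":[0,0,0]}]' 1 40
python3 - <<'E'
import numpy as np
# incremental arc rows in units of 30mm, 1.8 rad in 20 rows, x small
th=np.linspace(0,1.85,21); y=-.226*np.cos(th); z=.226*np.sin(th)
print([(round(a/.03,2),round(b/.03,2)) for a,b in zip(np.diff(y),np.diff(z))])
E
```

```text
t: 2.9
tcp_pos: [0.5165, 0.0832, 0.0336]
tool_rot: [0.716, 0.698, -0.003, -0.003]
force: [-0.7, 0.3, -0.6]
finger_gap: 1.0
gripper_force: 0.0
t: 3.7
tcp_pos: [0.5199, 0.0817, 0.0362]
tool_rot: [0.717, 0.697, -0.0, -0.0]
force: [0.9, -0.2, -0.2]
finger_gap: -0.001
gripper_force: 0.0
[(np.float64(0.03), np.float64(0.7)), (np.float64(0.1), np.float64(0.69)), (np.float64(0.16), np.float64(0.68)), (np.float64(0.22), np.float64(0.66)), (np.float64(0.28), np.float64(0.64)), (np.float64(0.34), np.float64(0.61)), (np.float64(0.39), np.float64(0.57)), (np.float64(0.45), np.float64(0.54)), (np.float64(0.49), np.float64(0.49)), (np.float64(0.54), np.float64(0.44)), (np.float64(0.58), np.float64(0.39)), (np.float64(0.61), np.float64(0.34)), (np.float64(0.64), np.float64(0.28)), (np.float64(0.66), np.float64(0.22)), (np.float64(0.68), np.float64(0.16)), (np.float64(0.69), np.float64(0.1)), (np.float64(0.7), np.float64(0.03)), (np.float64(0.7), np.float64(-0.03)), (np.float64(0.69), np.float64(-0.1)), (np.float64(0.68), np.float64(-0.16))]
```

Run:
```python
from h import *
a=snap('top')['image'][160:310,150:330]; b=snap('scene')['image'][150:300,230:410]
cv2.imwrite('pics/g1.png',np.vstack([cv2.resize(x,(700,290),interpolation=cv2.INTER_CUBIC) if 0 else cv2.resize(x,None,fx=2,fy=2,interpolation=cv2.INTER_CUBIC) for x in (a,b)])[:600])
```

```text
(no output)
```

View pics/g1.png

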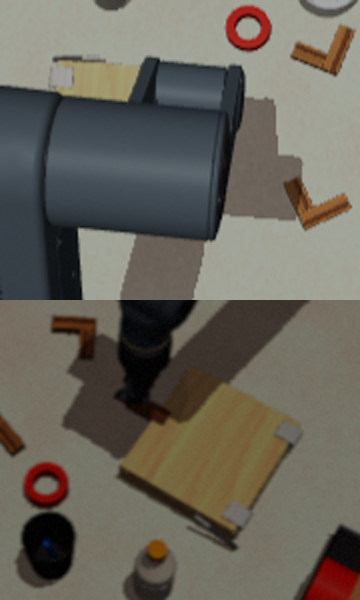

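The scene crop shows the fingers at the end of the tab, around full-image pixel (293,202), but the gap reads shut. I zoom in before deciding.

Run:
```python
from h import *
s=snap('scene'); W=cloud(s)
cv2.imwrite('pics/g2.png',cv2.resize(np.clip(s['image'][170:240,260:340]*2.0,0,255).astype(np.uint8),None,fx=7,fy=7,interpolation=cv2.INTER_CUBIC))
for v in range(196,216,2): print(v,[tuple((W[v,u]*1000).round().astype(int).tolist()) for u in range(286,318,4)])
print(sense()['force'],sense()['gripper_force'])
```

```text
196 [(507, 24, 6), (574, 78, 150), (565, 85, 142), (539, 85, 105), (530, 94, 100), (471, 78, 2), (466, 90, 6), (458, 101, 3)]
198 [(510, 27, 1), (576, 79, 142), (567, 87, 136), (552, 92, 118), (528, 93, 84), (477, 82, 2), (470, 93, 1), (487, 114, 45)]
200 [(516, 30, -1), (581, 82, 140), (579, 94, 148), (553, 93, 110), (528, 93, 72), (484, 86, 2), (475, 96, -3), (491, 117, 40)]
202 [(525, 35, 5), (515, 44, -3), (578, 93, 135), (534, 83, 61), (526, 93, 58), (514, 101, 47), (483, 100, 0), (499, 121, 42)]
204 [(528, 37, -3), (524, 50, 4), (538, 72, 44), (531, 82, 43), (525, 93, 45), (518, 103, 42), (516, 116, 52), (503, 123, 38)]
206 [(536, 42, 2), (530, 53, 2), (524, 65, 3), (535, 85, 39), (531, 97, 44), (526, 108, 47), (517, 117, 42), (514, 129, 48)]
208 [(541, 45, -2), (537, 57, 3), (529, 67, 0), (523, 79, 3), (535, 99, 40), (529, 110, 39), (525, 121, 44), (518, 132, 44)]
210 [(550, 50, 4), (539, 59, -4), (538, 73, 6), (530, 83, 3), (521, 93, -1), (537, 114, 43), (532, 125, 46), (524, 135, 44)]
212 [(555, 54, 2), (548, 64, 1), (541, 75, 0), (532, 84, -5), (531, 98, 7), (541, 117, 40), (537, 128, 44), (528, 137, 39)]
214 [(559, 56, -3), (555, 68, 2), (548, 79, 1), (543, 91, 5), (535, 100, 1), (547, 120, 40), (541, 131, 40), (538, 143, 46)]
[ 0.06906426 -0.07297941 -0.18017233] 0.0
```

View pics/g2.png

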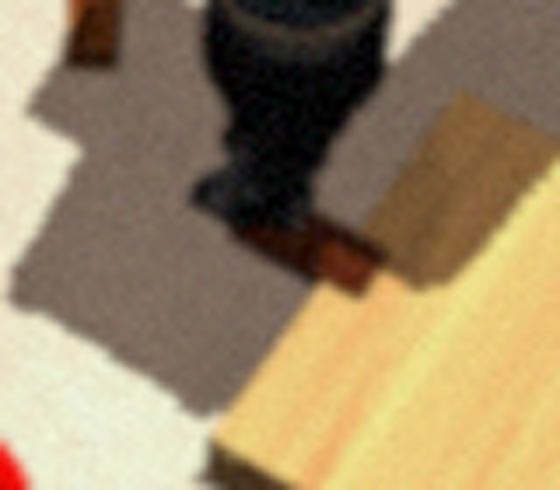

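```bash
python3 -m crank '[{"dp":[0,0,0.3],"angular":[0,0,0]},{"dp":[0,0,0.3],"angular":[0,0,0]},{"dp":[0,0,0],"angular":[0,0,0]},{"dp":[0,0,0],"angular":[0,0,0]}]'
python3 - <<'E'
from h import *
s=snap('scene'); W=cloud(s)
cv2.imwrite('pics/g3.png',cv2.resize(np.clip(s['image'][170:240,260:340]*2.5,0,255).astype(np.uint8),None,fx=7,fy=7,interpolation=cv2.INTER_CUBIC))
print(sense()['force'],sense()['gripper_force'],sense()['finger_gap'])
E
```

```text
t: 4.25
tcp_pos: [0.5203, 0.0818, 0.0549]
tool_rot: [0.717, 0.697, 0.0, 0.001]
force: [-0.2, 1.6, -0.3]
finger_gap: -0.003
gripper_force: 0.0
[0.34518514 0.33910326 0.08410232] 0.0 -0.0031358137938392633
```

View pics/g3.png

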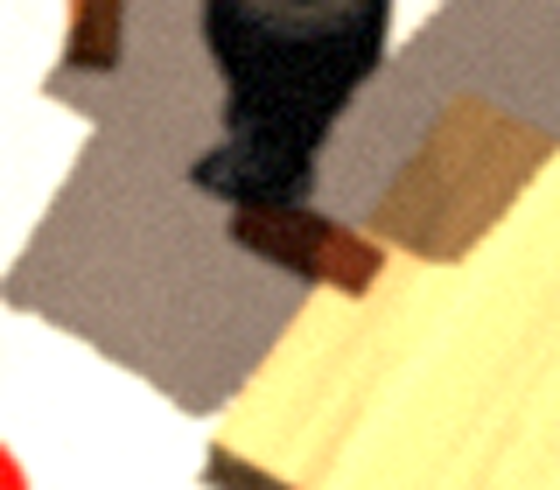

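Fingers shut, they sit just above the tab, with their tips near (298,199), and the tab and panel did not move. So the fingers were never low enough, whatever the stated tip length. I measure where the tips really end.

Run:
```python
from h import *
s=snap('scene'); W=cloud(s)
for v in range(186,206,2): print(v,[tuple((W[v,u]*1000).round().astype(int).tolist()) for u in range(288,308,3)])
T=np.array(s['pose']);R=T[:3,:3]
X=np.array([[.52,.082,.055],[.52,.082,.038],[.531,.093,.038],[.52,.063,.044],[.505,.063,.044],[.535,.063,.044]])
c=(X-T[:3,3])@R
print(cv2.projectPoints(c,np.zeros(3),np.zeros(3),np.array(s['mtx']),np.array(s['dist']))[0].reshape(-1,2).round(1))
```

```text
186 [(466, 7, -3), (559, 72, 178), (556, 79, 179), (556, 89, 187), (545, 93, 176), (538, 99, 172), (517, 98, 141)]
188 [(473, 12, -1), (468, 20, -2), (558, 80, 172), (560, 91, 184), (543, 92, 163), (540, 100, 165), (508, 94, 116)]
190 [(479, 15, -3), (475, 24, -1), (562, 83, 170), (558, 91, 171), (542, 92, 150), (535, 98, 145), (449, 66, -1)]
192 [(572, 69, 161), (570, 78, 167), (565, 85, 165), (539, 81, 124), (533, 88, 122), (535, 98, 134), (459, 71, 3)]
194 [(579, 74, 165), (576, 82, 167), (565, 85, 154), (543, 83, 122), (533, 88, 111), (523, 93, 101), (463, 74, 0)]
196 [(581, 75, 158), (579, 83, 161), (577, 92, 166), (560, 93, 142), (543, 93, 118), (521, 92, 86), (471, 79, 2)]
198 [(508, 32, 2), (582, 85, 156), (576, 92, 153), (561, 93, 133), (533, 89, 88), (520, 93, 74), (474, 80, -5)]
200 [(514, 37, 3), (508, 44, 0), (526, 65, 46), (520, 72, 43), (531, 88, 73), (512, 89, 46), (483, 85, 0)]
202 [(520, 40, 1), (518, 50, 6), (531, 68, 43), (528, 77, 45), (522, 84, 43), (520, 94, 50), (512, 100, 42)]
204 [(525, 43, -1), (523, 53, 4), (537, 72, 43), (532, 79, 42), (529, 88, 45), (525, 97, 48), (520, 104, 47)]
[[299.8 199.4]
 [299.7 202.1]
 [301.  206.4]
 [294.5 198.4]
 [296.9 194.9]
 [292.  202. ]]
```

```bash
python3 -m crank '[{"dp":[0,0,0],"angular":[0,0,0]},{"dp":[0,0,0],"angular":[0,0,0]},{"dp":[0,0,0],"angular":[0,0,0]},{"dp":[0,0,0],"angular":[0,0,0]},{"dp":[0,0,0],"angular":[0,0,0]},{"dp":[0,0,-0.4],"angular":[0,0,0]},{"dp":[0,0,-0.4],"angular":[0,0,0]},{"dp":[0,0,-0.35],"angular":[0,0,0]},{"dp":[0,0,0],"angular":[0,0,0]},{"dp":[0,0,0],"angular":[0,0,0]}]' 0 && python3 -m crank '[{"dp":[0,0,0],"angular":[0,0,0]},{"dp":[0,0,0],"angular":[0,0,0]},{"dp":[0,0,0],"angular":[0,0,0]},{"dp":[0,0,0],"angular":[0,0,0]},{"dp":[0,0,0],"angular":[0,0,0]},{"dp":[0,0,0],"angular":[0,0,0]}]' 1 40
```

```text
t: 5.35
tcp_pos: [0.5193, 0.0818, 0.0189]
tool_rot: [0.717, 0.697, -0.001, -0.001]
force: [1.1, -0.1, 0.3]
finger_gap: 1.001
gripper_force: 0.0
t: 5.95
tcp_pos: [0.5217, 0.0817, 0.0205]
tool_rot: [0.717, 0.697, 0.001, 0.001]
force: [2.3, 1.2, 4.8]
finger_gap: 0.338
gripper_force: 43.1
```

```bash
python3 -m crank '[{"dp":[0,0.03,0.70],"angular":[0,0,0]},{"dp":[0,0.10,0.69],"angular":[0,0,0]},{"dp":[0,0.16,0.68],"angular":[0,0,0]},{"dp":[0,0.22,0.66],"angular":[0,0,0]},{"dp":[0.01,0.28,0.64],"angular":[0,0,0]}]'  && python3 -m crank '[{"dp":[0.01,0.34,0.61],"angular":[0,0,0]},{"dp":[0.01,0.39,0.57],"angular":[0,0,0]},{"dp":[0.01,0.45,0.54],"angular":[0,0,0]},{"dp":[0.01,0.49,0.49],"angular":[0,0,0]},{"dp":[0.01,0.54,0.44],"angular":[0,0,0]},{"dp":[0.01,0.58,0.39],"angular":[0,0,0]}]'
```

```text
t: 6.45
tcp_pos: [0.5224, 0.107, 0.1211]
tool_rot: [0.717, 0.697, 0.003, 0.001]
force: [6.9, 7.3, -9.1]
finger_gap: 0.337
gripper_force: 40.1
t: 7.05
tcp_pos: [0.5249, 0.1899, 0.212]
tool_rot: [0.717, 0.697, 0.002, 0.002]
force: [9.9, 2.7, -10.2]
finger_gap: 0.332
gripper_force: 40.1
```

```bash
python3 -m crank '[{"dp":[0.01,0.61,0.34],"angular":[0,0,0]},{"dp":[0.01,0.64,0.28],"angular":[0,0,0]},{"dp":[0.01,0.66,0.22],"angular":[0,0,0]},{"dp":[0.01,0.68,0.16],"angular":[0,0,0]},{"dp":[0.01,0.69,0.10],"angular":[0,0,0]},{"dp":[0.02,0.70,0.03],"angular":[0,0,0]},{"dp":[0.02,0.70,-0.03],"angular":[0,0,0]},{"dp":[0.02,0.69,-0.10],"angular":[0,0,0]},{"dp":[0.02,0.68,-0.16],"angular":[0,0,0]},{"dp":[0,0,0],"angular":[0,0,0]},{"dp":[0,0,0],"angular":[0,0,0]}]'
```

```text
t: 8.15
tcp_pos: [0.5243, 0.3709, 0.2359]
tool_rot: [0.716, 0.698, -0.002, -0.001]
force: [-0.3, 1.0, 0.8]
finger_gap: -0.001
gripper_force: 0.5
```

Run:
```python
from h import *
a=snap('scene')['image'][120:320,200:460]; cv2.imwrite('pics/g4.png',cv2.resize(np.clip(a*1.6,0,255).astype(np.uint8),None,fx=2.5,fy=2.5))
```

```text
(no output)
```

View pics/g4.png

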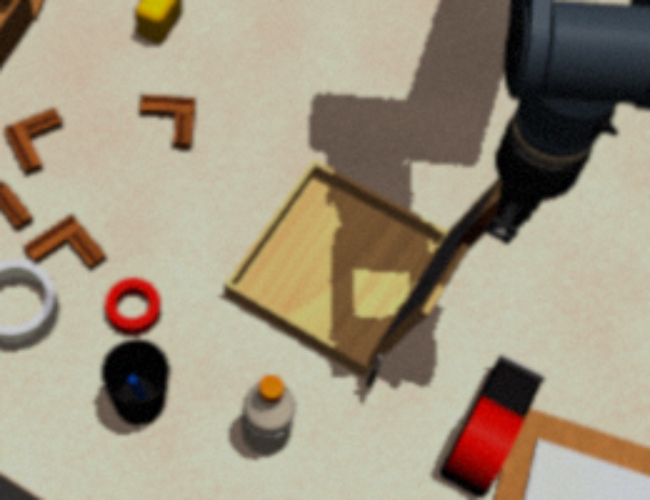

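Good: the panel is open. The fingers slipped off as it snapped over, near (500,220) in the crop, and the tray is empty. I back off towards the first sample.

```bash
python3 -m crank '[{"dp":[0,0,1],"angular":[0,0,0]},{"dp":[0,0,1],"angular":[0,0,0]},{"dp":[-0.18,-0.98,0],"angular":[0,0,1.75]},{"dp":[-0.18,-0.98,0],"angular":[0,0,1.75]},{"dp":[-0.18,-0.98,0],"angular":[0,0,1.75]},{"dp":[-0.18,-0.98,0],"angular":[0,0,1.75]},{"dp":[-0.18,-0.98,0],"angular":[0,0,1.75]},{"dp":[-0.18,-0.98,0],"angular":[0,0,1.75]},{"dp":[-0.18,-0.98,0],"angular":[0,0,1.75]},{"dp":[-0.18,-0.98,0],"angular":[0,0,1.75]},{"dp":[-0.18,-0.98,0],"angular":[0,0,1.75]},{"dp":[-0.18,-0.98,0],"angular":[0,0,1.75]},{"dp":[-0.18,-0.98,0],"angular":[0,0,1.75]},{"dp":[-0.18,-0.98,0],"angular":[0,0,1.75]},{"dp":[-0.18,-0.98,0],"angular":[0,0,1.75]},{"dp":[-0.18,-0.98,0],"angular":[0,0,1.75]},{"dp":[-0.18,-0.98,0],"angular":[0,0,1.75]},{"dp":[-0.18,-0.98,0],"angular":[0,0,1.75]}]' 1
cat >> h.py <<'E'
def samples(n='top',s=None):
    s=s or snap(n); r=[]
    for px,a,v in blobs(s,.018,(3,110,50),(22,255,255),2000,4200):
        v=v.astype(float)
        if len(v)<5: print('odd',px,a,len(v)); continue
        m=len(v)
        o=np.sign(cv2.contourArea(v.astype(np.float32),True))
        cr=[np.cross(v[i]-v[i-1],v[(i+1)%m]-v[i])*o for i in range(m)]
        i=int(np.argmax(np.array(cr)*1)) if (np.array(cr)>0).sum()==1 else int(np.argmin(np.array(cr)*-1))
        if m!=6: print('verts',px,m); continue
        c=v[(i+3)%6]; d1=v[(i+2)%6]-c; d2=v[(i+4)%6]-c
        if np.cross(d1,d2)<0: d1,d2=d2,d1
        a1,a2=[np.degrees(np.arctan2(d[1],d[0])) for d in (d1,d2)]
        op=(a2-a1)%360; yaw=a1+(op-90)/2
        M=cv2.moments(v.astype(np.float32)); g=np.array([M['m10'],M['m01']])/M['m00']
        R=lambda t:np.array([[np.cos(t),-np.sin(t)],[np.sin(t),np.cos(t)]])
        Ry=R(np.radians(yaw)); org=g+Ry@[10,10]
        print(px,'area',a,'legs',[round(np.linalg.norm(d)) for d in (d1,d2)],'open',round(op),'yaw',round(yaw,1),'c.o.m.',g.round(),'gripA',(org+Ry@[8,-25]).round(),'gripB',(org+Ry@[-25,8]).round())
E
python3 - <<'E'
from h import *
s=snap('top','t5.png'); samples(s=s); print('--'); samples('scene')
# tray from scene-independent top depth: wall rim corners by eye later
cv2.imwrite('pics/t5c.png',cv2.resize(np.clip(s['image'][150:310,140:340]*1.4,0,255).astype(np.uint8),None,fx=3,fy=3,interpolation=cv2.INTER_CUBIC))
E
```

```text
t: 10.0
tcp_pos: [0.4378, -0.1013, 0.297]
tool_rot: [0.527, 0.85, -0.001, -0.001]
force: [0.1, 0.7, -0.3]
finger_gap: 0.001
gripper_force: 0.0
verts [308 261] 7
odd [484 304] 2464 4
verts [550 279] 5
[350 187] area 2820 legs [54, 47] open 124 yaw -38.0 c.o.m. [ 667. -212.] gripA [ 672. -235.] gripB [ 667. -189.]
verts [312 185] 7
--
[226 217] area 2969 legs [45, 46] open 97 yaw -20.1 c.o.m. [672. -94.] gripA [ 684. -114.] gripB [664. -71.]
[196 199] area 2706 legs [50, 48] open 119 yaw -36.9 c.o.m. [ 670. -210.] gripA [ 676. -233.] gripB [ 669. -186.]
[211 175] area 2740 legs [52, 33] open 98 yaw 54.6 c.o.m. [ 572. -225.] gripA [ 595. -219.] gripB [ 549. -227.]
odd [6 3] 2738 3
```

View pics/t5c.png

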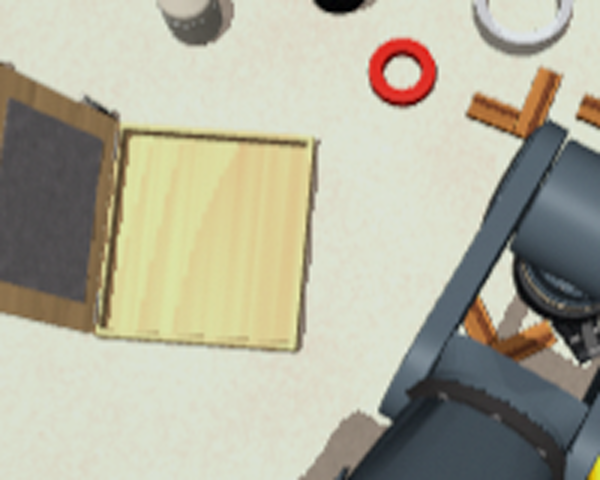

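The tray is now empty and open. Its rim corners in the crop are at (120,128), (315,140), (298,348) and (97,335). From these I compute the tray centre, the grasp on sample A, and the true tip height.

```bash
sed -i 's/        if m!=6/        if 0 and m!=6/' h.py
python3 - <<'E'
from h import *
s=snap('top')
q=ray(s,[(140+u/3,150+v/3) for u,v in [(120,128),(315,140),(298,348),(97,335)]],.034)*1000
print('tray',q.round(),q.mean(0).round(), 'edge angles',[round(float(np.degrees(np.arctan2(*(q[(i+1)%4]-q[i])[::-1]))),1) for i in range(4)])
v=np.array([[468,-42],[402,-73],[436,-138],[454,-129],[435,-84],[476,-63]],np.float32)
M=cv2.moments(v); g=np.array([M['m10'],M['m01']])/M['m00']; t=np.radians(-63.5); R=np.array([[np.cos(t),-np.sin(t)],[np.sin(t),np.cos(t)]])
o=g+R@[10,10]; print('A com',g,'org',o,'gripA',o+R@[8,-25])
s=snap('scene'); W=cloud(s)
m=(np.hypot(W[...,0]-.438,W[...,1]+.101)<.05)&(W[...,2]>.1)
print(m.sum(), np.sort(W[m][:,2])[:12].round(3))
z=W[m]; z=z[z[:,2]<np.sort(z[:,2])[0]+.04]; print((z*1000).round()[:15])
E
```

```text
tray [[626. 297.]
 [622. 103.]
 [416. 109.]
 [420. 302.]] [521. 203.] edge angles [-91.2, 178.5, 88.7, -1.5]
A com [437.35647981 -84.94924653] org [450.76780155 -89.43661202] gripA [ 431.96402502 -107.75103224]
1900 [0.312 0.313 0.315 0.315 0.317 0.317 0.319 0.319 0.32  0.32  0.322 0.322]
[[ 441.  -86.  350.]
 [ 435.  -91.  339.]
 [ 437.  -89.  338.]
 [ 437.  -90.  333.]
 [ 449. -108.  331.]
 [ 452. -102.  336.]
 [ 438.  -89.  332.]
 [ 448. -106.  327.]
 [ 451. -100.  333.]
 [ 451.  -96.  335.]
 [ 450.  -94.  336.]
 [ 448.  -92.  335.]
 [ 448.  -89.  336.]
 [ 441.  -91.  329.]
 [ 441.  -87.  331.]]
```

```bash
python3 -m crank '[{"dp":[-0.1,-0.12,-0.9],"angular":[0,0,0]},{"dp":[-0.1,-0.12,-0.9],"angular":[0,0,0]},{"dp":[0,0,-0.9],"angular":[0,0,0]},{"dp":[0,0,-0.9],"angular":[0,0,0]},{"dp":[0,0,-0.9],"angular":[0,0,0]},{"dp":[0,0,-0.9],"angular":[0,0,0]},{"dp":[0,0,-0.9],"angular":[0,0,0]},{"dp":[0,0,-0.9],"angular":[0,0,0]},{"dp":[0,0,-0.9],"angular":[0,0,0]},{"dp":[0,0,0],"angular":[0,0,0]}]' 0.2 60 && python3 -m crank '[{"dp":[0,0,-0.6],"angular":[0,0,0]},{"dp":[0,0,-0.6],"angular":[0,0,0]},{"dp":[0,0,-0.5],"angular":[0,0,0]},{"dp":[0,0,-0.4],"angular":[0,0,0]},{"dp":[0,0,0],"angular":[0,0,0]}]'
```

```text
t: 11.2
tcp_pos: [0.4314, -0.105, 0.0519]
tool_rot: [0.526, 0.85, -0.0, -0.004]
force: [0.0, 1.0, 0.5]
finger_gap: 0.803
gripper_force: 0.0
t: 11.7
tcp_pos: [0.4334, -0.1065, -0.0091]
tool_rot: [0.526, 0.85, -0.0, -0.001]
force: [0.3, -0.5, 0.6]
finger_gap: 0.798
gripper_force: 0.0
```

Run:
```python
from h import *
s=snap('scene')
cv2.imwrite('pics/g6.png',cv2.resize(np.clip(s['image'][120:210,220:320]*1.8,0,255).astype(np.uint8),None,fx=6,fy=6,interpolation=cv2.INTER_CUBIC))
print(sense()['tcp_pos'],sense()['force'])
```

```text
[ 0.43356317 -0.10662477 -0.00856715] [0.38264906 0.48534971 0.17041973]
```

View pics/g6.png

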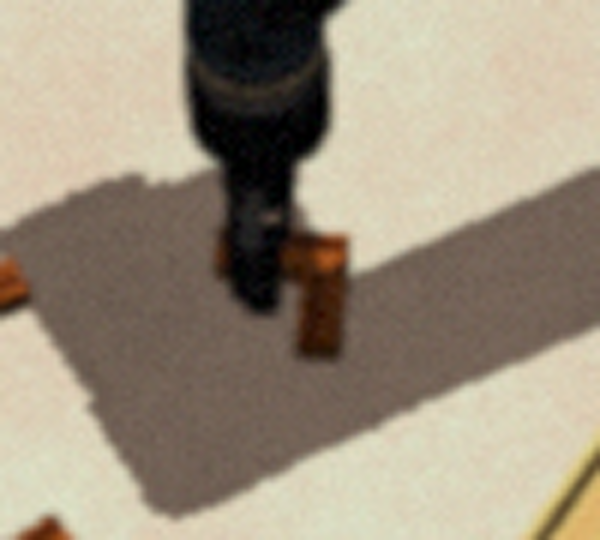

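The fingers straddle leg A (crop (260,270)), clear of leg B at (320,300), with no bench contact at a TCP reading of -9 mm. I close and lift.

```bash
python3 -m crank '[{"dp":[0,0,0],"angular":[0,0,0]},{"dp":[0,0,0],"angular":[0,0,0]},{"dp":[0,0,0],"angular":[0,0,0]},{"dp":[0,0,0],"angular":[0,0,0]},{"dp":[0,0,0],"angular":[0,0,0]}]' 1 60 && python3 -m crank '[{"dp":[0,0,0.3],"angular":[0,0,0]},{"dp":[0,0,0.8],"angular":[0,0,0]},{"dp":[0,0,1],"angular":[0,0,0]},{"dp":[0,0,1],"angular":[0,0,0]},{"dp":[0,0,0],"angular":[0,0,0]}]'
```

```text
t: 12.25
tcp_pos: [0.4338, -0.1071, -0.0079]
tool_rot: [0.527, 0.85, 0.0, 0.001]
force: [0.5, 1.0, 5.2]
finger_gap: 0.276
gripper_force: 59.6
t: 12.75
tcp_pos: [0.4355, -0.1078, 0.0877]
tool_rot: [0.527, 0.85, 0.0, 0.004]
force: [0.3, -0.1, -0.3]
finger_gap: 0.275
gripper_force: 58.9
```

```bash
python3 -m crank '[{"dp":[0.43,0.955,0],"angular":[0,0,-3.1]},{"dp":[0.43,0.955,0],"angular":[0,0,-3.1]},{"dp":[0.43,0.955,0],"angular":[0,0,-3.1]},{"dp":[0.43,0.955,0],"angular":[0,0,-3.1]},{"dp":[0.43,0.955,0],"angular":[0,0,-3.1]},{"dp":[0.43,0.955,0],"angular":[0,0,-3.1]},{"dp":[0.43,0.955,0],"angular":[0,0,-3.1]},{"dp":[0.43,0.955,0],"angular":[0,0,-3.1]},{"dp":[0.43,0.955,0],"angular":[0,0,-3.1]},{"dp":[0,0,0],"angular":[0,0,0]},{"dp":[0,0,0],"angular":[0,0,0]}]' && python3 -m crank '[{"dp":[0,0,-0.7],"angular":[0,0,0]},{"dp":[0,0,-0.7],"angular":[0,0,0]},{"dp":[0,0,-0.7],"angular":[0,0,0]},{"dp":[0,0,-0.6],"angular":[0,0,0]},{"dp":[0,0,0],"angular":[0,0,0]}]'
python3 - <<'E'
from h import *
for n in('top','scene'): snap(n,'p7%s.png'%n)
a=cv2.imread('pics/p7top.png')[170:280,150:270]; b=cv2.imread('pics/p7scene.png')[160:280,260:400]
cv2.imwrite('pics/p7.png',np.hstack([cv2.resize(np.clip(x*1.7,0,255).astype(np.uint8),(400,360),interpolation=cv2.INTER_CUBIC) for x in(a,b)]))
E
```

```text
t: 13.85
tcp_pos: [0.5486, 0.1513, 0.0835]
tool_rot: [0.715, 0.699, -0.001, -0.001]
force: [-1.2, 0.2, -1.5]
finger_gap: 0.271
gripper_force: 59.0
t: 14.35
tcp_pos: [0.5465, 0.1493, 0.0008]
tool_rot: [0.717, 0.697, -0.003, -0.002]
force: [-0.1, -0.5, -0.7]
finger_gap: 0.275
gripper_force: 59.0
```

View pics/p7.png

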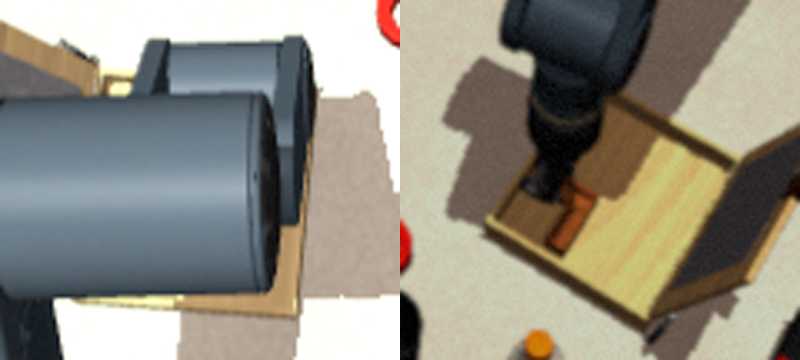

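Sample A is inside the tray with its leg B next to the wall (right crop (575,220)), and the fingers are clear. I set it down and release it.

```bash
python3 -m crank '[{"dp":[0,0,-0.12],"angular":[0,0,0]},{"dp":[0,0,0],"angular":[0,0,0]},{"dp":[0,0,0],"angular":[0,0,0]}]' && python3 -m crank '[{"dp":[0,0,0],"angular":[0,0,0]},{"dp":[0,0,0],"angular":[0,0,0]},{"dp":[0,0,0],"angular":[0,0,0]},{"dp":[0,0,0.5],"angular":[0,0,0]},{"dp":[0,0,0.9],"angular":[0,0,0]},{"dp":[0,0,1],"angular":[0,0,0]},{"dp":[0,0,1],"angular":[0,0,0]},{"dp":[0,-1,0.5],"angular":[0,0,3]},{"dp":[0,-1,0.5],"angular":[0,0,3]},{"dp":[0,-1,0.5],"angular":[0,0,3]},{"dp":[0,-1,0],"angular":[0,0,3]},{"dp":[0,-1,0],"angular":[0,0,3]},{"dp":[0,-1,0],"angular":[0,0,3]},{"dp":[0,-1,0],"angular":[0,0,3]},{"dp":[0,-1,0],"angular":[0,0,3]},{"dp":[0,0,0],"angular":[0,0,0]}]' 0.45
cat >> h.py <<'E'
def grip(v,yaw,com=(10,10)):
    v=np.array(v,np.float32); M=cv2.moments(v); g=np.array([M['m10'],M['m01']])/M['m00']
    t=np.radians(yaw); R=np.array([[np.cos(t),-np.sin(t)],[np.sin(t),np.cos(t)]]); o=g+R@com
    print('org',o.round(1),'A',(o+R@[8,-25]).round(1),'B',(o+R@[-25,8]).round(1))
E
python3 - <<'E'
from h import *
grip([[611,-204],[590,-193],[567,-229],[522,-208],[513,-227],[576,-264]],60)
grip([[704,-138],[710,-118],[667,-100],[682,-54],[659,-46],[637,-115]],-18)
s=snap('top')
for b in blobs(s,.018,(3,110,50),(22,255,255),1500,4200): print(b[0],b[1],b[2].tolist())
print('scene')
s=snap('scene')
for b in blobs(s,.018,(3,110,50),(22,255,255),1500,4200): print(b[0],b[1],b[2].tolist())
E
```

```text
t: 14.75
tcp_pos: [0.55, 0.1509, 0.0003]
tool_rot: [0.716, 0.698, 0.0, 0.0]
force: [-0.2, 0.1, -0.2]
finger_gap: 0.271
gripper_force: 59.0
t: 16.35
tcp_pos: [0.5504, -0.0927, 0.1479]
tool_rot: [0.557, 0.831, -0.0, 0.002]
force: [-0.6, 0.4, 0.7]
finger_gap: 0.551
gripper_force: 0.0
org [ 561.8 -215. ] A [ 587.4 -220.6] B [ 542.4 -232.6]
org [681.5 -91.1] A [ 681.4 -117.3] B [660.2 -75.8]
[551 282] 2869 [[542, -798], [259, -793], [507, -804], [517, -833], [538, -835]]
[141 241] 2722 [[556, 434], [449, 431], [433, 338], [455, 339], [467, 424], [555, 422]]
[482 287] 3483 [[616, -583], [174, -603], [173, -613], [601, -592]]
[356 222] 2748 [[609, -207], [584, -201], [560, -229], [522, -208], [513, -227], [575, -264]]
[225 214] 2295 [[612, 193], [564, 194], [537, 118], [562, 121], [564, 168], [610, 168]]
[159 185] 2223 [[688, 428], [661, 422], [655, 383], [614, 308], [640, 309]]
scene
[372 248] 2679 [[425, 375], [519, 360], [575, 326], [588, 307], [534, 301], [608, 301], [535, 373]]
[226 217] 2800 [[666, -42], [642, -95], [660, -119], [704, -134], [714, -116], [674, -99], [686, -53]]
[196 199] 2736 [[682, -262], [700, -248], [669, -209], [688, -165], [669, -152], [645, -216]]
[212 173] 2649 [[515, -223], [576, -260], [609, -210], [589, -201], [564, -226], [529, -203]]
[6 3] 2774 [[277, -1441], [315, -1500], [364, -1446]]
```

```bash
python3 -m crank '[{"dp":[0.175,-0.61,0],"angular":[0,0,-7.5]},{"dp":[0.175,-0.61,0],"angular":[0,0,-7.5]},{"dp":[0.175,-0.61,0],"angular":[0,0,-7.5]},{"dp":[0.175,-0.61,0],"angular":[0,0,-7.5]},{"dp":[0.175,-0.61,0],"angular":[0,0,-7.5]},{"dp":[0.175,-0.61,0],"angular":[0,0,-7.5]},{"dp":[0.175,-0.61,0],"angular":[0,0,-7.3]},{"dp":[0,0,-0.8],"angular":[0,0,0]},{"dp":[0,0,-0.8],"angular":[0,0,0]},{"dp":[0,0,-0.8],"angular":[0,0,0]},{"dp":[0,0,-0.8],"angular":[0,0,0]},{"dp":[0,0,0],"angular":[0,0,0]},{"dp":[0,0,0],"angular":[0,0,0]}]' 0.4 60
```

```text
t: 17.75
tcp_pos: [0.5864, -0.2159, 0.0508]
tool_rot: [0.865, 0.502, -0.0, -0.0]
force: [-0.4, -0.7, -0.9]
finger_gap: 0.602
gripper_force: 0.0
```

```bash
python3 -m crank '[{"dp":[0,-0.1,-0.6],"angular":[0,0,0]},{"dp":[0,0,-0.6],"angular":[0,0,0]},{"dp":[0,0,-0.5],"angular":[0,0,0]},{"dp":[0,0,-0.3],"angular":[0,0,0]},{"dp":[0,0,0],"angular":[0,0,0]}]' && python3 -m crank '[{"dp":[0,0,0],"angular":[0,0,0]},{"dp":[0,0,0],"angular":[0,0,0]},{"dp":[0,0,0],"angular":[0,0,0]},{"dp":[0,0,0],"angular":[0,0,0]}]' 1 60 && python3 -m crank '[{"dp":[0,0,0.3],"angular":[0,0,0]},{"dp":[0,0,0.8],"angular":[0,0,0]},{"dp":[0,0,1],"angular":[0,0,0]},{"dp":[0,0,1],"angular":[0,0,0]},{"dp":[0,0,0],"angular":[0,0,0]}]'
```

```text
t: 18.25
tcp_pos: [0.5859, -0.2196, -0.01]
tool_rot: [0.865, 0.502, -0.0, -0.001]
force: [-0.2, 0.7, 0.0]
finger_gap: 0.598
gripper_force: 0.0
t: 18.65
tcp_pos: [0.5872, -0.2206, -0.0082]
tool_rot: [0.865, 0.502, 0.001, 0.001]
force: [-0.1, 1.0, 3.8]
finger_gap: 0.274
gripper_force: 61.4
t: 19.15
tcp_pos: [0.589, -0.2217, 0.0883]
tool_rot: [0.865, 0.502, 0.002, 0.004]
force: [0.4, 0.6, 0.3]
finger_gap: 0.272
gripper_force: 60.9
```

```bash
python3 -m crank '[{"dp":[-0.216,0.967,0],"angular":[0,0,1.88]},{"dp":[-0.216,0.967,0],"angular":[0,0,1.88]},{"dp":[-0.216,0.967,0],"angular":[0,0,1.88]},{"dp":[-0.216,0.967,0],"angular":[0,0,1.88]},{"dp":[-0.216,0.967,0],"angular":[0,0,1.88]},{"dp":[-0.216,0.967,0],"angular":[0,0,1.88]},{"dp":[-0.216,0.967,0],"angular":[0,0,1.88]},{"dp":[-0.216,0.967,0],"angular":[0,0,1.88]},{"dp":[-0.216,0.967,0],"angular":[0,0,1.88]},{"dp":[-0.216,0.967,0],"angular":[0,0,1.88]},{"dp":[-0.216,0.967,0],"angular":[0,0,1.88]},{"dp":[-0.216,0.967,0],"angular":[0,0,1.88]},{"dp":[-0.216,0.967,0],"angular":[0,0,1.88]},{"dp":[-0.216,0.967,0],"angular":[0,0,1.88]},{"dp":[-0.216,0.967,0],"angular":[0,0,1.88]},{"dp":[0,0,0],"angular":[0,0,0]},{"dp":[0,0,0],"angular":[0,0,0]}]' && python3 -m crank '[{"dp":[0,0,-0.5],"angular":[0,0,0]},{"dp":[0,0,0],"angular":[0,0,0]}]'
python3 - <<'E'
from h import *
s=snap('scene')
cv2.imwrite('pics/p8.png',cv2.resize(np.clip(s['image'][160:280,260:400]*1.7,0,255).astype(np.uint8),None,fx=4,fy=4,interpolation=cv2.INTER_CUBIC))
E
```

```text
t: 20.85
tcp_pos: [0.4884, 0.2153, 0.0832]
tool_rot: [0.716, 0.698, -0.001, -0.0]
force: [-0.0, 0.6, -1.1]
finger_gap: 0.269
gripper_force: 60.8
t: 21.05
tcp_pos: [0.4881, 0.2136, 0.0673]
tool_rot: [0.717, 0.697, -0.002, -0.001]
force: [-0.3, 0.1, -0.9]
finger_gap: 0.274
gripper_force: 60.8
```

View pics/p8.png

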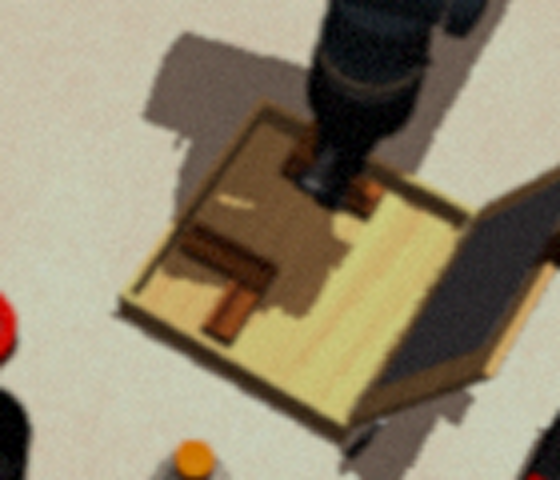

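A lies flat in the tray (crop (230,270)). B is held over the back half (crop (340,180)). I lower B.

```bash
python3 -m crank '[{"dp":[0.1,0,-0.7],"angular":[0,0,0]},{"dp":[0,0,-0.7],"angular":[0,0,0]},{"dp":[0,0,-0.55],"angular":[0,0,0]},{"dp":[0,0,-0.4],"angular":[0,0,0]},{"dp":[0,0,0],"angular":[0,0,0]},{"dp":[0,0,0],"angular":[0,0,0]}]' && python3 -m crank '[{"dp":[0,0,0],"angular":[0,0,0]},{"dp":[0,0,0],"angular":[0,0,0]},{"dp":[0,0,0],"angular":[0,0,0]},{"dp":[0,0,0.5],"angular":[0,0,0]},{"dp":[0,0,0.9],"angular":[0,0,0]},{"dp":[0,0,1],"angular":[0,0,0]},{"dp":[0,0,1],"angular":[0,0,0]},{"dp":[0.6,-1,0.5],"angular":[0,0,-2]},{"dp":[0.6,-1,0.5],"angular":[0,0,-2]},{"dp":[0.6,-1,0.5],"angular":[0,0,-2]},{"dp":[0.6,-1,0],"angular":[0,0,-2]},{"dp":[0.6,-1,0],"angular":[0,0,-2]},{"dp":[0.6,-1,0],"angular":[0,0,-2]},{"dp":[0.6,-1,0],"angular":[0,0,-2]},{"dp":[0.6,-1,0],"angular":[0,0,-2]},{"dp":[0,0,0],"angular":[0,0,0]}]' 0.45
python3 - <<'E'
from h import *
for n in ('top','scene'):
    print(n)
    for b in blobs(snap(n),.018,(3,110,50),(22,255,255),1500,4200):
        if 370<b[2][0][0]<760 and -300<b[2][0][1]<320: print(b[0],b[1],b[2].tolist())
E
```

```text
t: 21.7
tcp_pos: [0.4926, 0.2146, -0.0018]
tool_rot: [0.717, 0.697, 0.0, 0.0]
force: [0.3, 0.1, -0.6]
finger_gap: 0.276
gripper_force: 62.6
t: 23.3
tcp_pos: [0.6391, -0.0295, 0.1455]
tool_rot: [0.808, 0.589, 0.001, 0.002]
force: [-0.3, 0.5, 0.2]
finger_gap: 0.553
gripper_force: 0.0
top
[350 187] 2808 [[684, -266], [698, -252], [667, -208], [683, -164], [661, -156], [641, -220]]
[319 184] 1674 [[711, -121], [647, -96], [635, -110], [701, -138]]
scene
[196 199] 2755 [[683, -262], [700, -248], [669, -209], [688, -165], [669, -151], [645, -216]]
```

```bash
python3 -m crank '[{"dp":[0.38,-0.76,0],"angular":[0,0,0]},{"dp":[0.38,-0.76,0],"angular":[0,0,0]},{"dp":[0,0,-0.8],"angular":[0,0,0]},{"dp":[0,0,-0.8],"angular":[0,0,0]},{"dp":[0,0,-0.8],"angular":[0,0,0]},{"dp":[0,0,-0.8],"angular":[0,0,0]},{"dp":[0,0,0],"angular":[0,0,0]},{"dp":[0,0,0],"angular":[0,0,0]}]' 0.4 60
python3 - <<'E'
from h import *
s=snap('scene')
a=cv2.resize(np.clip(s['image'][170:250,180:280]*1.8,0,255).astype(np.uint8),(400,320),interpolation=cv2.INTER_CUBIC)
b=cv2.resize(np.clip(s['image'][170:270,280:400]*1.6,0,255).astype(np.uint8),(384,320),interpolation=cv2.INTER_CUBIC)
cv2.imwrite('pics/p9.png',np.hstack([a,b]))
E
```

```text
t: 24.2
tcp_pos: [0.6581, -0.0692, 0.0491]
tool_rot: [0.806, 0.591, -0.0, -0.001]
force: [0.0, 0.5, 0.5]
finger_gap: 0.6
gripper_force: 0.0
```

View pics/p9.png

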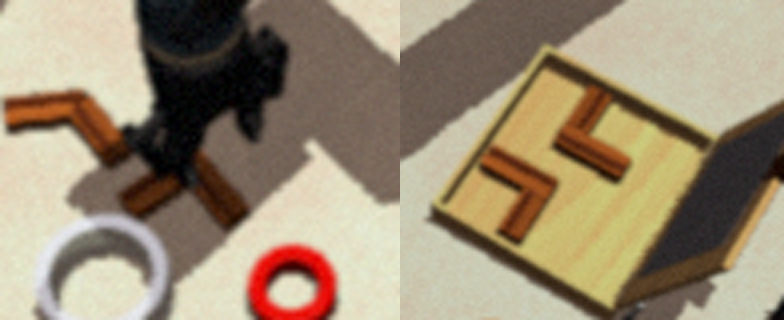

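A and B lie flat and apart in the tray (right crop). In the left crop the fingers at (165,180) and (250,135) straddle D's leg B, near (215,190). I go down and grip.

```bash
python3 -m crank '[{"dp":[0.1,-0.05,-0.6],"angular":[0,0,0]},{"dp":[0,0,-0.6],"angular":[0,0,0]},{"dp":[0,0,-0.5],"angular":[0,0,0]},{"dp":[0,0,-0.25],"angular":[0,0,0]},{"dp":[0,0,0],"angular":[0,0,0]}]' && python3 -m crank '[{"dp":[0,0,0],"angular":[0,0,0]},{"dp":[0,0,0],"angular":[0,0,0]},{"dp":[0,0,0],"angular":[0,0,0]},{"dp":[0,0,0],"angular":[0,0,0]}]' 1 60 && python3 -m crank '[{"dp":[0,0,0.3],"angular":[0,0,0]},{"dp":[0,0,0.8],"angular":[0,0,0]},{"dp":[0,0,1],"angular":[0,0,0]},{"dp":[0,0,1],"angular":[0,0,0]},{"dp":[0,0,0],"angular":[0,0,0]}]'
```

```text
t: 24.75
tcp_pos: [0.661, -0.0719, -0.0109]
tool_rot: [0.807, 0.591, -0.001, -0.001]
force: [0.1, -0.1, 0.6]
finger_gap: 0.603
gripper_force: 0.0
t: 25.15
tcp_pos: [0.6627, -0.0724, -0.0084]
tool_rot: [0.807, 0.591, 0.001, 0.001]
force: [0.4, 0.7, 3.1]
finger_gap: 0.273
gripper_force: 61.4
t: 25.65
tcp_pos: [0.6653, -0.0729, 0.0889]
tool_rot: [0.807, 0.591, 0.003, 0.004]
force: [0.9, -0.4, 0.3]
finger_gap: 0.272
gripper_force: 61.1
```

```bash
python3 -m crank '[{"dp":[-0.304,0.92,0],"angular":[0,0,1.36]},{"dp":[-0.304,0.92,0],"angular":[0,0,1.36]},{"dp":[-0.304,0.92,0],"angular":[0,0,1.36]},{"dp":[-0.304,0.92,0],"angular":[0,0,1.36]},{"dp":[-0.304,0.92,0],"angular":[0,0,1.36]},{"dp":[-0.304,0.92,0],"angular":[0,0,1.36]},{"dp":[-0.304,0.92,0],"angular":[0,0,1.36]},{"dp":[-0.304,0.92,0],"angular":[0,0,1.36]},{"dp":[-0.304,0.92,0],"angular":[0,0,1.36]},{"dp":[-0.304,0.92,0],"angular":[0,0,1.36]},{"dp":[-0.304,0.92,0],"angular":[0,0,1.36]},{"dp":[-0.304,0.92,0],"angular":[0,0,1.36]},{"dp":[0,0,0],"angular":[0,0,0]},{"dp":[0,0,0],"angular":[0,0,0]}]' && python3 -m crank '[{"dp":[0,0,-0.7],"angular":[0,0,0]},{"dp":[0,0,-0.6],"angular":[0,0,0]},{"dp":[0,0,0],"angular":[0,0,0]},{"dp":[0,0,0],"angular":[0,0,0]}]'
python3 - <<'E'
from h import *
s=snap('scene')
cv2.imwrite('pics/p10.png',cv2.resize(np.clip(s['image'][160:280,260:400]*1.7,0,255).astype(np.uint8),None,fx=4,fy=4,interpolation=cv2.INTER_CUBIC))
E
```

```text
t: 27.05
tcp_pos: [0.5517, 0.2594, 0.0832]
tool_rot: [0.714, 0.7, -0.001, -0.0]
force: [0.6, 0.2, -1.1]
finger_gap: 0.273
gripper_force: 61.0
t: 27.45
tcp_pos: [0.5527, 0.258, 0.0444]
tool_rot: [0.715, 0.699, -0.0, -0.0]
force: [0.2, 0.0, 0.0]
finger_gap: 0.273
gripper_force: 61.0
```

View pics/p10.png

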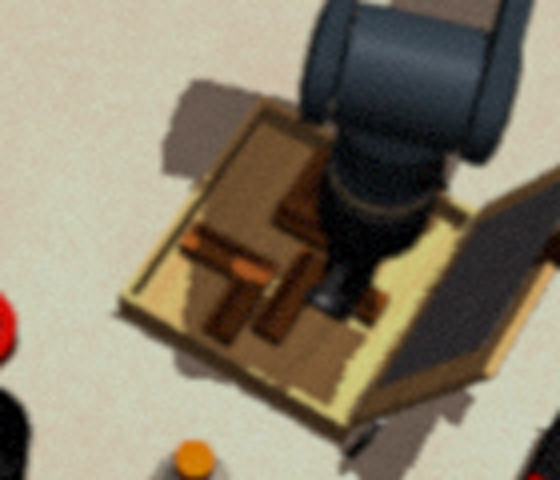

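D hovers over the free front-right quarter, with its leg A at (285,300). That is about 15 mm from A's leg at (235,315). I lower and release it.

```bash
python3 -m crank '[{"dp":[0,0.07,-0.6],"angular":[0,0,0]},{"dp":[0,0,-0.6],"angular":[0,0,0]},{"dp":[0,0,-0.35],"angular":[0,0,0]},{"dp":[0,0,0],"angular":[0,0,0]},{"dp":[0,0,0],"angular":[0,0,0]}]' && python3 -m crank '[{"dp":[0,0,0],"angular":[0,0,0]},{"dp":[0,0,0],"angular":[0,0,0]},{"dp":[0,0,0],"angular":[0,0,0]},{"dp":[0,0,0.5],"angular":[0,0,0]},{"dp":[0,0,0.9],"angular":[0,0,0]},{"dp":[0,0,1],"angular":[0,0,0]},{"dp":[0,0,1],"angular":[0,0,0]},{"dp":[-0.1,-1,0.5],"angular":[0,0,0]},{"dp":[-0.1,-1,0.5],"angular":[0,0,0]},{"dp":[-0.1,-1,0.5],"angular":[0,0,0]},{"dp":[0,-1,0],"angular":[0,0,0]},{"dp":[0,-1,0],"angular":[0,0,0]},{"dp":[0,-1,0],"angular":[0,0,0]},{"dp":[0,-1,0],"angular":[0,0,0]},{"dp":[0,-1,0],"angular":[0,0,0]},{"dp":[0,-1,0],"angular":[0,0,0]},{"dp":[0,-1,0],"angular":[0,0,0]},{"dp":[0,0,0],"angular":[0,0,0]}]' 0.45
python3 - <<'E'
from h import *
for n in ('top','scene'):
    s=snap(n); print(n)
    for b in blobs(s,.023 ,(3,110,50),(22,255,255),1500,4200):
        if 370<b[2][0][0]<760 and -300<b[2][0][1]<320: print(b[0],b[1],b[2].tolist())
W=cloud(s)
for p in [(563,186),(595,226)]: print(p)
cv2.imwrite('pics/p11.png',cv2.resize(np.clip(s['image'][130:290,160:410]*1.6,0,255).astype(np.uint8),None,fx=3,fy=3,interpolation=cv2.INTER_CUBIC))
E
```

```text
t: 28.0
tcp_pos: [0.5531, 0.2611, -0.0013]
tool_rot: [0.715, 0.699, 0.0, 0.0]
force: [-0.2, 0.3, -0.1]
finger_gap: 0.275
gripper_force: 61.8
t: 29.8
tcp_pos: [0.5444, -0.0423, 0.1464]
tool_rot: [0.716, 0.698, 0.0, 0.002]
force: [-0.1, 0.2, -0.9]
finger_gap: 0.552
gripper_force: 0.0
top
[224 216] 3350 [[611, 193], [538, 194], [534, 120], [561, 120], [562, 166], [606, 166]]
[196 214] 3502 [[610, 208], [612, 235], [564, 237], [564, 285], [555, 293], [569, 298], [543, 298], [538, 211]]
[350 187] 2799 [[682, -265], [696, -251], [666, -207], [682, -163], [662, -157], [640, -219]]
scene
[196 199] 2719 [[685, -260], [702, -245], [671, -207], [690, -162], [671, -150], [647, -214]]
(563, 186)
(595, 226)
```

View pics/p11.png

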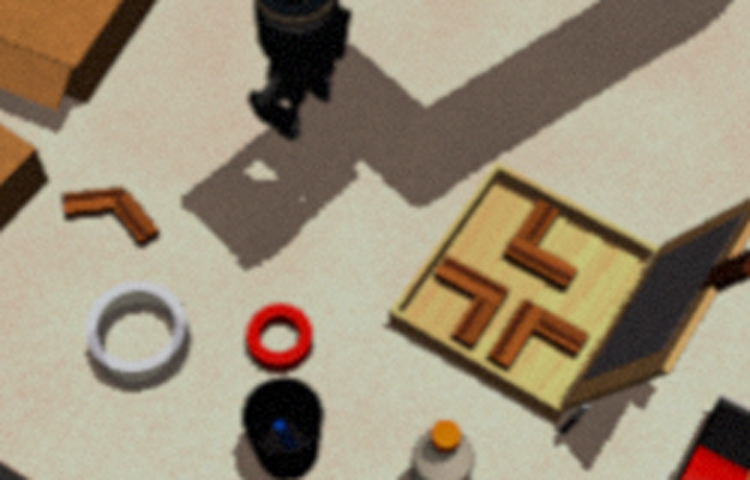

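All three sound samples lie flat and separate in the open tray (crop (545,245), (470,300), (535,335)). Only the obtuse one remains on the bench, at (115,210). I go for it.

```bash
python3 -m crank '[{"dp":[0.817,-0.93,0],"angular":[0,0,-3.5]},{"dp":[0.817,-0.93,0],"angular":[0,0,-3.5]},{"dp":[0.817,-0.93,0],"angular":[0,0,-3.5]},{"dp":[0.817,-0.93,0],"angular":[0,0,-3.5]},{"dp":[0.817,-0.93,0],"angular":[0,0,-3.5]},{"dp":[0,0,-0.8],"angular":[0,0,0]},{"dp":[0,0,-0.8],"angular":[0,0,0]},{"dp":[0,0,-0.8],"angular":[0,0,0]},{"dp":[0,0,-0.8],"angular":[0,0,0]},{"dp":[0,0,0],"angular":[0,0,0]},{"dp":[0,0,0],"angular":[0,0,0]}]' 0.4 60 && python3 -m crank '[{"dp":[0,0,-0.6],"angular":[0,0,0]},{"dp":[0,0,-0.6],"angular":[0,0,0]},{"dp":[0,0,-0.5],"angular":[0,0,0]},{"dp":[0,0,-0.25],"angular":[0,0,0]},{"dp":[0,0,0],"angular":[0,0,0]}]'
```

```text
t: 31.0
tcp_pos: [0.6661, -0.1769, 0.0493]
tool_rot: [0.812, 0.583, -0.0, -0.0]
force: [1.1, 1.1, -0.3]
finger_gap: 0.606
gripper_force: 0.0
t: 31.5
tcp_pos: [0.665, -0.1778, -0.0109]
tool_rot: [0.813, 0.583, -0.001, -0.001]
force: [-0.7, 0.4, 0.3]
finger_gap: 0.601
gripper_force: 0.0
```

```bash
python3 -m crank '[{"dp":[0,0,0],"angular":[0,0,0]},{"dp":[0,0,0],"angular":[0,0,0]},{"dp":[0,0,0],"angular":[0,0,0]},{"dp":[0,0,0],"angular":[0,0,0]}]' 1 60 && python3 -m crank '[{"dp":[0,0,0.3],"angular":[0,0,0]},{"dp":[0,0,0.8],"angular":[0,0,0]},{"dp":[0,0,1],"angular":[0,0,0]},{"dp":[0,0,1],"angular":[0,0,0]},{"dp":[0,0,1],"angular":[0,0,0]},{"dp":[0,0,1],"angular":[0,0,0]},{"dp":[0,0,0.5],"angular":[0,0,0]},{"dp":[0,0,0],"angular":[0,0,0]}]'
python3 - <<'E'
from h import *
s=snap('top'); W=cloud(s)*1000
m=(W[...,2]>58)&(W[...,2]<84)&(abs(W[...,0]-490)<130)&(abs(W[...,1]+420)<130)
r=cv2.minAreaRect(W[m][:,:2].astype(np.float32)); print(m.sum(),r)
f=(abs(W[...,2]-4)<8)&(abs(W[...,0]-490)<70)&(abs(W[...,1]+420)<70); print(W[f].mean(0))
# tight: any floor extents along x through centre
E
```

```text
t: 31.9
tcp_pos: [0.6668, -0.1787, -0.0084]
tool_rot: [0.813, 0.582, 0.0, 0.001]
force: [-0.5, -0.1, 2.6]
finger_gap: 0.272
gripper_force: 61.4
t: 32.7
tcp_pos: [0.6676, -0.1789, 0.1617]
tool_rot: [0.813, 0.583, 0.001, 0.002]
force: [1.0, -0.3, -0.9]
finger_gap: 0.273
gripper_force: 61.0
1496 ((509.24566650390625, -438.42340087890625), (206.80792236328125, 212.1507568359375), 6.8309431076049805)
[ 491.25885576 -424.93349399    6.5765554 ]
```

```bash
python3 -m crank '[{"dp":[-0.735,-0.91,0],"angular":[0,0,0]},{"dp":[-0.735,-0.91,0],"angular":[0,0,0]},{"dp":[-0.735,-0.91,0],"angular":[0,0,0]},{"dp":[-0.735,-0.91,0],"angular":[0,0,0]},{"dp":[-0.735,-0.91,0],"angular":[0,0,0]},{"dp":[-0.735,-0.91,0],"angular":[0,0,0]},{"dp":[-0.735,-0.91,0],"angular":[0,0,0]},{"dp":[-0.735,-0.91,0],"angular":[0,0,0]},{"dp":[0,0,0],"angular":[0,0,0]},{"dp":[0,0,0],"angular":[0,0,0]},{"dp":[0,0,-0.85],"angular":[0,0,0]},{"dp":[0,0,-0.85],"angular":[0,0,0]},{"dp":[0,0,-0.85],"angular":[0,0,0]},{"dp":[0,0,-0.85],"angular":[0,0,0]},{"dp":[0,0,-0.85],"angular":[0,0,0]},{"dp":[0,0,0],"angular":[0,0,0]}]' && python3 -m crank '[{"dp":[0,0,0],"angular":[0,0,0]},{"dp":[0,0,0],"angular":[0,0,0]},{"dp":[0,0,0],"angular":[0,0,0]},{"dp":[0,0,0.5],"angular":[0,0,0]},{"dp":[0,0,0.9],"angular":[0,0,0]},{"dp":[0,0,1],"angular":[0,0,0]},{"dp":[0,0,1],"angular":[0,0,0]},{"dp":[0,0,1],"angular":[0,0,0]},{"dp":[0,0.9,1],"angular":[0,0,0]},{"dp":[0,1,1],"angular":[0,0,0]},{"dp":[0,1,0.5],"angular":[0,0,0]},{"dp":[0,1,0],"angular":[0,0,0]},{"dp":[0,1,0],"angular":[0,0,0]},{"dp":[0,1,0],"angular":[0,0,0]},{"dp":[0,0,0],"angular":[0,0,0]}]' 0.45
python3 - <<'E'
from h import *
s=snap('top')
a=cv2.resize(np.clip(s['image'][120:320,150:480]*1.5,0,255).astype(np.uint8),None,fx=2.4,fy=2.4,interpolation=cv2.INTER_CUBIC)
cv2.imwrite('pics/p12.png',a)
E
```

```text
t: 34.35
tcp_pos: [0.4879, -0.3923, 0.0266]
tool_rot: [0.812, 0.583, -0.0, -0.005]
force: [-0.1, 0.9, -1.0]
finger_gap: 0.272
gripper_force: 61.0
t: 35.85
tcp_pos: [0.4887, -0.2159, 0.24]
tool_rot: [0.812, 0.584, 0.0, -0.0]
force: [-0.1, -0.7, -0.3]
finger_gap: 0.552
gripper_force: 0.0
```

View pics/p12.png

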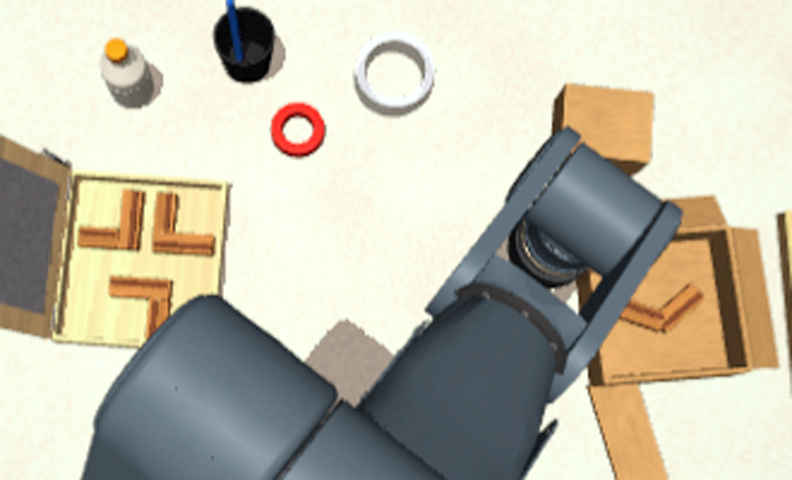

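The scrap lies in the carton at (665,310), and the three good samples are in the tray at (110,225), (180,230) and (150,300). Now I move above the tab, with the fingers open, to fold the panel.

```bash
python3 -m crank '[{"dp":[0.063,0.98,0.15],"angular":[0,0,0.86]},{"dp":[0.063,0.98,0.15],"angular":[0,0,0.86]},{"dp":[0.063,0.98,0.15],"angular":[0,0,0.86]},{"dp":[0.063,0.98,0.15],"angular":[0,0,0.86]},{"dp":[0.063,0.98,0.15],"angular":[0,0,0.86]},{"dp":[0.063,0.98,0.15],"angular":[0,0,0.86]},{"dp":[0.063,0.98,0.15],"angular":[0,0,0.86]},{"dp":[0.063,0.98,0.15],"angular":[0,0,0.86]},{"dp":[0.063,0.98,0.15],"angular":[0,0,0.86]},{"dp":[0.063,0.98,0.15],"angular":[0,0,0.86]},{"dp":[0.063,0.98,0.15],"angular":[0,0,0.86]},{"dp":[0.063,0.98,0.15],"angular":[0,0,0.86]},{"dp":[0.063,0.98,0.15],"angular":[0,0,0.86]},{"dp":[0.063,0.98,0.15],"angular":[0,0,0.86]},{"dp":[0.063,0.98,0.15],"angular":[0,0,0.86]},{"dp":[0.063,0.98,0.15],"angular":[0,0,0.86]},{"dp":[0.063,0.98,0.15],"angular":[0,0,0.86]},{"dp":[0.063,0.98,0.15],"angular":[0,0,0.86]},{"dp":[0.063,0.98,0.15],"angular":[0,0,0.86]},{"dp":[0,0,0],"angular":[0,0,0]}]' 0 60
python3 - <<'E'
from h import *
s=snap('scene'); W=cloud(s)
m=(W[...,2]>.225)&(W[...,2]<.285)&(abs(W[...,0]-.527)<.06)&(W[...,1]>.36)&(W[...,1]<.44)
print(m.sum()); P=W[m]*1000; print(P.min(0).round(),P.max(0).round(),np.median(P,0).round())
h=cv2.cvtColor(s['image'],cv2.COLOR_BGR2HSV)
mm=m&(h[...,0]<15)&(h[...,1]>120); P=W[mm]*1000
if len(P): print('tab',len(P),np.percentile(P,[2,50,98],axis=0).round())
for z in range(225,290,10):
    q=P[abs(P[:,2]-z)<5]
    if len(q): print(z,len(q),q.mean(0).round(),q.min(0).round(),q.max(0).round())
E
```

```text
t: 37.9
tcp_pos: [0.527, 0.3416, 0.3253]
tool_rot: [0.721, 0.693, 0.002, 0.0]
force: [-0.4, -0.5, -0.6]
finger_gap: 0.997
gripper_force: 0.0
143
[516. 375. 225.] [586. 403. 271.] [538. 390. 256.]
tab 103 [[520. 377. 228.]
 [537. 390. 257.]
 [546. 400. 270.]]
225 6 [534. 377. 228.] [524. 375. 226.] [545. 381. 229.]
235 15 [536. 380. 235.] [522. 378. 231.] [545. 385. 240.]
245 19 [537. 384. 245.] [520. 381. 240.] [546. 390. 250.]
255 18 [538. 389. 255.] [525. 386. 250.] [547. 395. 260.]
265 44 [534. 396. 266.] [519. 390. 261.] [549. 401. 270.]
275 1 [532. 397. 271.] [532. 397. 271.] [532. 397. 271.]
```

```bash
python3 -m crank '[{"dp":[0.1,0.8,0],"angular":[0,0,0]},{"dp":[0,0.77,0],"angular":[0,0,0]},{"dp":[0,0,0],"angular":[0,0,0]},{"dp":[0,0,-0.7],"angular":[0,0,0]},{"dp":[0,0,-0.7],"angular":[0,0,0]},{"dp":[0,0,-0.7],"angular":[0,0,0]},{"dp":[0,0,-0.7],"angular":[0,0,0]},{"dp":[0,0,-0.7],"angular":[0,0,0]},{"dp":[0,0,0],"angular":[0,0,0]}]' 0 && python3 -m crank '[{"dp":[0,0,0],"angular":[0,0,0]},{"dp":[0,0,0],"angular":[0,0,0]},{"dp":[0,0,0],"angular":[0,0,0]},{"dp":[0,0,0],"angular":[0,0,0]},{"dp":[0,0,0],"angular":[0,0,0]},{"dp":[0,0,0],"angular":[0,0,0]}]' 1 50
python3 - <<'E'
import numpy as np
th=np.linspace(1.95,0,23); y=-.226*np.cos(th); z=.226*np.sin(th)
print([(round(float(a/.03),2),round(float(b/.03),2)) for a,b in zip(np.diff(y),np.diff(z))])
E
```

```text
t: 38.85
tcp_pos: [0.5271, 0.3828, 0.2156]
tool_rot: [0.722, 0.691, -0.004, -0.001]
force: [-0.7, 0.0, -0.8]
finger_gap: 0.998
gripper_force: 0.0
t: 39.45
tcp_pos: [0.5309, 0.3861, 0.2204]
tool_rot: [0.722, 0.692, 0.002, 0.002]
force: [4.5, -1.9, 4.7]
finger_gap: 0.341
gripper_force: 50.9
[(-0.63, 0.22), (-0.65, 0.16), (-0.66, 0.1), (-0.67, 0.05), (-0.67, -0.01), (-0.66, -0.07), (-0.65, -0.13), (-0.64, -0.19), (-0.62, -0.24), (-0.6, -0.3), (-0.57, -0.35), (-0.54, -0.4), (-0.5, -0.44), (-0.46, -0.49), (-0.41, -0.53), (-0.36, -0.56), (-0.31, -0.59), (-0.26, -0.62), (-0.2, -0.64), (-0.15, -0.65), (-0.09, -0.66), (-0.03, -0.67)]
```

Gripped (gap 0.34). I fold the panel along the arc in two calls.

```bash
python3 -m crank '[{"dp":[-0.01,-0.63,0.22],"angular":[0,0,0]},{"dp":[-0.01,-0.65,0.16],"angular":[0,0,0]},{"dp":[-0.01,-0.66,0.10],"angular":[0,0,0]},{"dp":[-0.01,-0.67,0.05],"angular":[0,0,0]},{"dp":[-0.01,-0.67,-0.01],"angular":[0,0,0]},{"dp":[-0.01,-0.66,-0.07],"angular":[0,0,0]},{"dp":[-0.01,-0.65,-0.13],"angular":[0,0,0]},{"dp":[-0.01,-0.64,-0.19],"angular":[0,0,0]},{"dp":[-0.01,-0.62,-0.24],"angular":[0,0,0]},{"dp":[-0.01,-0.60,-0.30],"angular":[0,0,0]}]' && python3 -m crank '[{"dp":[-0.01,-0.57,-0.35],"angular":[0,0,0]},{"dp":[-0.01,-0.54,-0.40],"angular":[0,0,0]},{"dp":[-0.01,-0.50,-0.44],"angular":[0,0,0]},{"dp":[-0.01,-0.46,-0.49],"angular":[0,0,0]},{"dp":[-0.01,-0.41,-0.53],"angular":[0,0,0]},{"dp":[-0.01,-0.36,-0.56],"angular":[0,0,0]},{"dp":[-0.01,-0.31,-0.59],"angular":[0,0,0]},{"dp":[0,-0.26,-0.62],"angular":[0,0,0]},{"dp":[0,-0.20,-0.64],"angular":[0,0,0]},{"dp":[0,-0.15,-0.65],"angular":[0,0,0]}]'
```

```text
t: 40.45
tcp_pos: [0.525, 0.1934, 0.2062]
tool_rot: [0.722, 0.692, 0.001, -0.001]
force: [1.8, 2.0, -2.7]
finger_gap: 0.342
gripper_force: 56.0
t: 41.45
tcp_pos: [0.5215, 0.0796, 0.0473]
tool_rot: [0.722, 0.692, -0.001, -0.002]
force: [-1.1, 1.8, -0.3]
finger_gap: 0.34
gripper_force: 67.2
```

```bash
python3 -m crank '[{"dp":[0,-0.09,-0.6],"angular":[0,0,0]},{"dp":[0,-0.03,-0.6],"angular":[0,0,0]},{"dp":[0,0,0],"angular":[0,0,0]},{"dp":[0,0,0],"angular":[0,0,0]}]' && python3 -m crank '[{"dp":[0,0,0],"angular":[0,0,0]},{"dp":[0,0,0],"angular":[0,0,0]},{"dp":[0,0,0],"angular":[0,0,0]},{"dp":[0,0,0],"angular":[0,0,0]},{"dp":[0,0,0],"angular":[0,0,0]},{"dp":[0,0,0.5],"angular":[0,0,0]},{"dp":[0,0,1],"angular":[0,0,0]},{"dp":[0,0,1],"angular":[0,0,0]},{"dp":[0,0,1],"angular":[0,0,0]},{"dp":[0,-1,1],"angular":[0,0,0]},{"dp":[0,-1,1],"angular":[0,0,0]},{"dp":[0,-1,1],"angular":[0,0,0]},{"dp":[0,-1,0],"angular":[0,0,0]},{"dp":[0,-1,0],"angular":[0,0,0]},{"dp":[0,0,0],"angular":[0,0,0]}]' 0
python3 - <<'E'
from h import *
s=snap('scene'); W=cloud(s)
for y in (.12,.2,.28):
    m=(abs(W[...,0]-.52)<.06)&(abs(W[...,1]-y)<.02)&(W[...,2]>.02)&(W[...,2]<.15); print(y,np.median(W[m][:,2]))
cv2.imwrite('pics/end.png',cv2.resize(s['image'][60:320,80:440],None,fx=2,fy=2))
E
```

```text
t: 41.85
tcp_pos: [0.5213, 0.0765, 0.0118]
tool_rot: [0.722, 0.692, -0.002, -0.002]
force: [-2.6, -1.3, -1.2]
finger_gap: 0.34
gripper_force: 67.9
t: 43.35
tcp_pos: [0.5241, -0.0773, 0.2078]
tool_rot: [0.723, 0.691, 0.0, 0.001]
force: [-0.6, 0.6, -0.0]
finger_gap: 1.001
gripper_force: 0.0
0.12 0.042831932758190416
0.2 0.042578196496239507
0.28 0.042656360911377256
```

View pics/end.png

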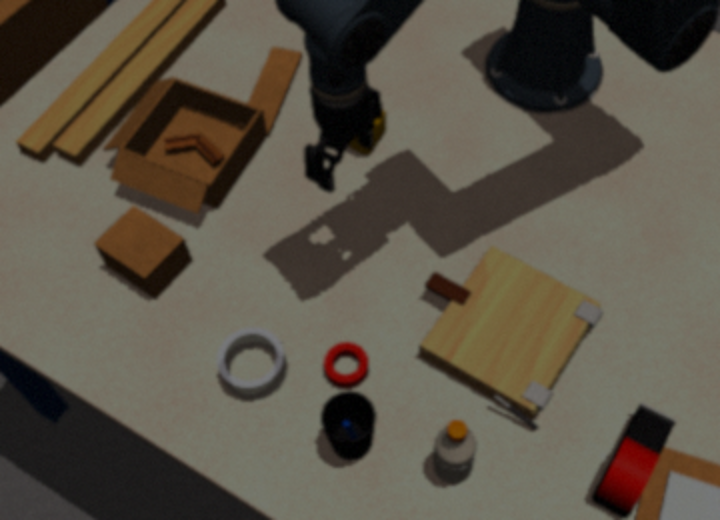

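The panel is flat at 42–43 mm all over (crop (510,330)), the scrap is in the carton at (195,150), the bystanders are in place and the robot is clear.

```bash
python3 -c "
from station import order
print(order.sign_off())"
```

```text
the job is handed in; nothing more can be done
None
```

The job is handed in at about 43 s on the robot's clock, with no verdict returned: the three sound samples lie flat in the tray under the shut panel, the 120° one is in the scraps carton, and the bench items look unmoved in the last picture.

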